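# Gauge the filter gaps of printed fan housings at the magnifier

### The arm

A 7-joint arm with a two-finger parallel gripper is mounted at the origin on the work surface. World frame = base frame: x ahead of the robot, y to its left, z up, the work surface at z = 0. Lengths are in m, angles in rad, forces in N, time in s.
With the tool pointing down it reaches from about 0.425 to 0.875 m from the base axis. Payload 9.9 kg.
Tool frame: the origin (TCP) lies between the finger pads; the fingertips stand 8 mm ahead of it and the grasp point (between the pads) lies 11 mm behind it; z points along the fingers, y is the direction in which the jaws open and shut (so a half turn about z gives the same grasp; the last joint's range is limited). The gripper opens to 85 mm and grips with 20 to 120 N. Pads are 22 mm wide; open, the fingers measure 114 mm over their backs; the gripper's body (76 mm by 85 mm) begins 54 mm behind the grasp point. The pads swing forward as they close: fully open they stand 13 mm farther back than shut.
Start: joints at [1.114, 0.576, 0.025, 1.437, -0.015, 1.129, -0.057], TCP at [0.246, -0.629, 0.239] pointing down, gripper open.
Joint ranges: [-2.76, 2.76], [-0.34, 2.15], [-1.52, 1.57], [0.19, 2.46], [-1.09, 4.23], [0.17, 1.99], [-2.82, 2.82]. Speed limits (rad/s): [2.22, 2.22, 3.01, 3.01, 3.14, 3.14, 3.14].

### API

Orientations are given as a unit quaternion [x, y, z, w].
In Python, from workcell import state, cams, order gives the robot as it stands.
- The arm moves only by the tool jog_arm, never from a script. Its argument "targets" is a list of rows, each a list of 5 numbers: the opening in per cent of the stroke, from 0 (shut) to 100 (fully open), then the shift along the tool's x, y, z in cm, then the turn about the tool's z in rad. In form: [[gripper, tx, ty, tz, turn], ...]. A call has 1 to 12 rows; each row is the pose to reach, as a shift and turn from the pose measured when the call began, along the tool's axes at that moment; what a row does not reach only later rows make up. A row lasts 1/8 s, in which the tool goes at most 62.5 mm and 10.7 degrees, less where a joint would pass 70% of its speed; a pose out of reach is approached as far as the arm can. A call with a gripper value outside its range is refused whole. The fingers move at their own pace and stop on an object; "newtons" is the grip in N (left out, the last holds). Time passes only in rows, so rows that repeat a pose let the fingers close. It gives the time, the measured TCP pose, the force and the opening at its end, in the units of the state.
- state(): the state, without advancing time (a new reading comes with each control period).
- cams.capture(name): name is "scene" or "top" or "wrist"; returns (picture, depth): 480x640x3 uint8, red, green, blue; 480x640 float32, m along the optical axis (not along the pixel's ray), 0 where there is no reading.
- cams.camera_model(name): a dict with "mtx" (3x3 intrinsics, pixels), "k1" (the pictures are not rectified: a ray, as slopes to the right and down, at radius r is drawn at 1 + k1 r^2 times it, then the intrinsics apply), "eye" and "attitude" of the camera in the world. Camera axes: x right, y down, z forward; pixel columns grow to the right and rows downward; lengths in m; the calibration is good to about 2 mm. A picture is of the moment at which its call begins: read the wrist's pose just before it. camera_model takes no time and is no camera call; for the wrist camera it gives the pose at the moment of the call.
- order.finish_job(): hands the job in, once; it reports no verdict.
The state is a dict: "t": time; "joints": joint angles; "dq": joint speeds; "effort": joint torques, N m; "tcp_pos": TCP position; "tcp_rot": TCP orientation; "contact_force": force on the tool from outside, world axes, zero at the start; "ft_torque": the same for the moment, N m; "grip_width": finger opening in m.
Only numpy, scipy, OpenCV 4.12 (cv2) and the standard library are available. Lean on these libraries where they do the work, as an engineer would, in place of code of your own. Each camera call takes 0.05 s, during which the arm holds its last target. There are 200 camera calls.

### The job

First swing the magnifier by its knob out of the way, until its arm lies above the blue line on its base; then slide every slot gauge that lies on the bench, blade first, into the gap of the fan housing with the same colour, just so far that the black line on the blade is level with the housing's front face, and leave it there standing flat on the bench. When all the gauges are in, swing the magnifier back until its arm lies above the orange line, so that the gauges can be read, and leave the other things on the bench where they are.

Things in the scene. Friction and masses are not known exactly. Their poses are not given: they have to be found in the camera images.
- gauge_blue_grip (a point): blue slot gauge (may be absent), one rigid piece, about 150 g: silver foot 44 x 44 x 10 mm high; upright blue grip on it, 12 thick (y), 30 long (x), top 60 mm above the underside; flat steel blade 24 wide, 4 thick, jutting along +x, tip 90 mm from the foot's centre, underside 11.5 mm above the foot's. Point: on the foot's vertical centre line, 35 mm above the underside. x: to the blade's tip; z up.
- gauge_blue_line (a point): Black depth line across the blue gauge's blade, 45 mm from the foot's centre and 45 mm from the tip. Point: at the line, mid-width and mid-thickness of the blade, 13.5 mm above the gauge's underside. Axes as the grip's.
- housing_blue_mouth (a point): Gap in the white printed fan housing with blue bands on its upper front and back edges; fixed, 90 deep (x), 100 wide, 70 mm high, dark round opening on top. The gap is low in the upright front face (towards the robot): 29 wide, 8 high (9.5 to 17.5 mm above the bench), 60 mm deep. Point: centre of its mouth in the plane of the face, 13.5 mm up. x: straight into the gap; z up.
- gauge_green_grip (a point): green slot gauge (may be absent), one rigid piece, about 150 g: silver foot 44 x 44 x 10 mm high; upright green grip on it, 12 thick (y), 30 long (x), top 60 mm above the underside; flat steel blade 24 wide, 4 thick, jutting along +x, tip 90 mm from the foot's centre, underside 11.5 mm above the foot's. Point: on the foot's vertical centre line, 35 mm above the underside. x: to the blade's tip; z up.
- gauge_green_line (a point): Black depth line across the green gauge's blade, 45 mm from the foot's centre and 45 mm from the tip. Point: at the line, mid-width and mid-thickness of the blade, 13.5 mm above the gauge's underside. Axes as the grip's.
- housing_green_mouth (a point): Gap in the white printed fan housing with green bands on its upper front and back edges; fixed, 90 deep (x), 100 wide, 70 mm high, dark round opening on top. The gap is low in the upright front face (towards the robot): 29 wide, 8 high (9.5 to 17.5 mm above the bench), 60 mm deep. Point: centre of its mouth in the plane of the face, 13.5 mm up. x: straight into the gap; z up.
- gauge_yellow_grip (a point): yellow slot gauge (may be absent), one rigid piece, about 150 g: silver foot 44 x 44 x 10 mm high; upright yellow grip on it, 12 thick (y), 30 long (x), top 60 mm above the underside; flat steel blade 24 wide, 4 thick, jutting along +x, tip 90 mm from the foot's centre, underside 11.5 mm above the foot's. Point: on the foot's vertical centre line, 35 mm above the underside. x: to the blade's tip; z up.
- gauge_yellow_line (a point): Black depth line across the yellow gauge's blade, 45 mm from the foot's centre and 45 mm from the tip. Point: at the line, mid-width and mid-thickness of the blade, 13.5 mm above the gauge's underside. Axes as the grip's.
- housing_yellow_mouth (a point): Gap in the white printed fan housing with yellow bands on its upper front and back edges; fixed, 90 deep (x), 100 wide, 70 mm high, dark round opening on top. The gap is low in the upright front face (towards the robot): 29 wide, 8 high (9.5 to 17.5 mm above the bench), 60 mm deep. Point: centre of its mouth in the plane of the face, 13.5 mm up. x: straight into the gap; z up.
- gauge_red_grip (a point): red slot gauge (may be absent), one rigid piece, about 150 g: silver foot 44 x 44 x 10 mm high; upright red grip on it, 12 thick (y), 30 long (x), top 60 mm above the underside; flat steel blade 24 wide, 4 thick, jutting along +x, tip 90 mm from the foot's centre, underside 11.5 mm above the foot's. Point: on the foot's vertical centre line, 35 mm above the underside. x: to the blade's tip; z up.
- gauge_red_line (a point): Black depth line across the red gauge's blade, 45 mm from the foot's centre and 45 mm from the tip. Point: at the line, mid-width and mid-thickness of the blade, 13.5 mm above the gauge's underside. Axes as the grip's.
- housing_red_mouth (a point): Gap in the white printed fan housing with red bands on its upper front and back edges; fixed, 90 deep (x), 100 wide, 70 mm high, dark round opening on top. The gap is low in the upright front face (towards the robot): 29 wide, 8 high (9.5 to 17.5 mm above the bench), 60 mm deep. Point: centre of its mouth in the plane of the face, 13.5 mm up. x: straight into the gap; z up.
- mag_arm (a joint): Swing angle (rad) of the bench magnifier's arm about its upright post; grows as the arm swings clockwise seen from above, from -0.3 to 2.0 (stops). At 0.10 the arm lies exactly above the blue line on the white base (parked, roughly away from the robot), at 1.40 above the orange line (reading). Friction holds it where it is left (0.25 N m, 2.5 N at the knob).
- mag_knob (a point): Centre of the black upright rubber knob on top of the magnifier's arm, by which it is swung: 24 mm across, 42 mm high (21 mm above and below this point), 100 mm from the post's axis. The grey arm below it is 18 mm wide. x: outwards along the arm.
- mag_pivot (a point): The magnifier's post axis, 201 mm above the bench (its top). Round white base 160 mm across, 16 mm high, fixed to the bench; the blue and the orange line on it run radially outwards from the post. x: outwards along the arm, as it stands now.
- mag_lens (a point): Centre of the magnifier's lens in its white ring, 190 mm from the post's axis, 207 mm above the bench, ring 114 mm across.
- screwdriver: Screwdriver with an orange handle, lying at the right; a bystander, not to be disturbed. Origin at its underside.
- glue: Small bottle 26 mm across, 60 mm high, between two housings; a bystander, not to be disturbed. Origin at its underside.
- standoff: Brass spacer 16 mm across, 30 mm high, between two housings; a bystander, not to be disturbed. Origin at its underside.
- screw_pot: Small clear pot 56 mm across, 40 mm high, at the right; a bystander, not to be disturbed. Origin at its underside.
- pliers: Pliers with blue handles, lying at the left near the robot; a bystander, not to be disturbed. Origin at its underside.
- grille: Loose white printed grille plate, 100 x 100 x 4 mm, lying at the right; a bystander, not to be disturbed. Origin at its underside.
- spool: Grey spool 60 mm across, 40 mm high, at the left; a bystander, not to be disturbed. Origin at its underside.
Not all that is in view belongs to the job. What is shaped like the part that bears gauge_blue_grip but pink is not meant.

How it is judged:
On the way, in this order (a step that is already met when the one before it is completed fails the run):
1. the magnifier's arm is over the blue line (value of joint mag_arm between 0.02 and 0.18 rad), for 0.2 s.
2. every gauge present stands with its blade in the gap of the housing of its colour, the black line at the front face (x of gauge_blue_line in the frame of housing_blue_mouth between -0.005 and 0.005 m and y of gauge_blue_line in the frame of housing_blue_mouth between -0.005 and 0.005 m and z of gauge_blue_line in the frame of housing_blue_mouth between -0.004 and 0.004 m and angle between the x axis of gauge_blue_line and the x axis of housing_blue_mouth, either way round below 0.15 rad and x of gauge_green_line in the frame of housing_green_mouth between -0.005 and 0.005 m and y of gauge_green_line in the frame of housing_green_mouth between -0.005 and 0.005 m and z of gauge_green_line in the frame of housing_green_mouth between -0.004 and 0.004 m and angle between the x axis of gauge_green_line and the x axis of housing_green_mouth, either way round below 0.15 rad and x of gauge_yellow_line in the frame of housing_yellow_mouth between -0.005 and 0.005 m and y of gauge_yellow_line in the frame of housing_yellow_mouth between -0.005 and 0.005 m and z of gauge_yellow_line in the frame of housing_yellow_mouth between -0.004 and 0.004 m and angle between the x axis of gauge_yellow_line and the x axis of housing_yellow_mouth, either way round below 0.15 rad and x of gauge_red_line in the frame of housing_red_mouth between -0.005 and 0.005 m and y of gauge_red_line in the frame of housing_red_mouth between -0.005 and 0.005 m and z of gauge_red_line in the frame of housing_red_mouth between -0.004 and 0.004 m and angle between the x axis of gauge_red_line and the x axis of housing_red_mouth, either way round below 0.15 rad), for 0.2 s.
3. then the magnifier's arm is over the orange line (value of joint mag_arm between 1.32 and 1.48 rad), for 0.2 s.
At the end, for the whole second after the job is handed in: Each gauge present is in the gap of its colour: line within 5 mm of the front face, 5 mm of the gap's middle sideways, 4 mm in height, blade within 0.15 rad of straight, upright within 0.1 rad; magnifier arm at rest within 0.08 rad of the orange line (1.32 to 1.48) (all of step 2 and all of step 3 and angle between each of gauge_blue_grip, gauge_green_grip, gauge_yellow_grip, gauge_red_grip's own z axis and vertical below 0.1 rad and velocity of joint mag_arm between -0.05 and 0.05 rad/s); the robot touches nothing.
It fails at once if something else on the bench is pushed more than 5 cm from its place (distance of any of screwdriver, glue, standoff, screw_pot, pliers, grille, spool from where it was at the start of the episode above 0.05 m).
Of gauge_blue, gauge_green, gauge_yellow, gauge_red only 3 to 4 are there at a start; the rules pass over those that are not, and their reading is None.
At some moment in a run one of gauge_blue, gauge_green, gauge_yellow, gauge_red may be knocked a few centimetres aside while the robot is not near it.
Once in a run the grip may slacken for a moment while it holds something.
It also fails if it takes over 210 s, if anything falls off the work surface, if the arm or the gripper's body presses on something with over 40 N, if the wrist force passes 120 N, or if a joint passes its speed limit or range.

## Working session

There is one attempt and no reset: what is moved stays moved. The work goes in short steps, Python scripts to look and compute and a tool call to move; the robot and the scene stay as the last step left them, time stands still between calls to the robot, and variables do not carry over. Pictures are saved under pics/ and viewed, about 12 in all and at most 16, crops included, and the job is handed in when it is done.

Besides the shell and the picture viewer there is one more tool, called as name(argument=value, ...) on one line, values as JSON. jog_arm: Moves the arm, as the interface text tells. Its arguments: {"type":"object","properties":{"targets":{"type":"array"},"newtons":{"type":"number"}},"required":["targets"]}

```bash
mkdir -p pics
cat > h.py <<'E'
import numpy as np, cv2
from workcell import state, cams, order
from scipy.spatial.transform import Rotation as R
def snap(n):
    m=cams.camera_model(n); p,d=cams.capture(n); return p,d,m
def save(p,f,s=1): cv2.imwrite('pics/'+f,cv2.cvtColor(cv2.resize(p,None,fx=s,fy=s,interpolation=cv2.INTER_CUBIC) if s!=1 else p,cv2.COLOR_RGB2BGR))
def att(m):
    a=np.array(m['attitude'],float); return a if a.shape==(3,3) else R.from_quat(a).as_matrix()
def rays(m,uv):
    K=np.array(m['mtx']); q=(np.atleast_2d(uv).astype(float)-K[[0,1],2])/K[[0,1],[0,1]]
    s=q.copy()
    for _ in range(20): s=q/(1+m['k1']*(s**2).sum(1,keepdims=True))
    return np.c_[s,np.ones(len(s))]@att(m).T
def onz(m,uv,z):
    r=rays(m,uv); e=np.array(m['eye']); return e+r*((z-e[2])/r[:,2])[:,None]
def bydepth(m,uv,d):
    uv=np.atleast_2d(uv).astype(int); return np.array(m['eye'])+rays(m,uv)*d[uv[:,1],uv[:,0]][:,None]
def proj(m,P):
    c=(np.atleast_2d(P)-np.array(m['eye']))@att(m); s=c[:,:2]/c[:,2:]; s=s*(1+m['k1']*(s**2).sum(1,keepdims=True))
    K=np.array(m['mtx']); return s*K[[0,1],[0,1]]+K[[0,1],2]
E
python3 - <<'E'
from h import *
print(state())
for n in ['scene','top']:
    p,d,m=snap(n); save(p,n+'0.png'); print(n,m)
E
```

```text
{'t': 0.0, 'joints': array([ 1.11422215,  0.57648195,  0.02483688,  1.43792237, -0.01499108,
        1.12899379, -0.05647827]), 'dq': array([-3.28884679e-04, -3.87626421e-04,  1.24961207e-03, -1.03998762e-04,
       -2.03674005e-05, -1.36581171e-04, -1.16766991e-04]), 'effort': array([ 6.18602680e-04, -7.65762663e+01,  2.25060582e+00, -2.85968578e+01,
        1.52266386e-02,  1.27066526e-02,  2.49436721e-05]), 'tcp_pos': array([ 0.24568039, -0.628225  ,  0.23847113]), 'tcp_rot': array([ 9.82673763e-01,  1.85341898e-01, -1.92938607e-04, -7.87195757e-04]), 'contact_force': array([ 0.14381888, -0.58691032,  0.61953816]), 'ft_torque': array([ 0.01977152, -0.01190104,  0.02098997]), 'grip_width': 0.08505449460146358}
scene {'mtx': array([[437.56850825,   0.        , 316.97516438],
       [  0.        , 437.56850825, 239.23569821],
       [  0.        ,   0.        ,   1.        ]]), 'k1': -0.09857031550576265, 'eye': array([0.9290445 , 0.47009579, 1.21741165]), 'attitude': array([ 0.32998686,  0.90066422, -0.26432108, -0.10023479])}
top {'mtx': array([[436.37581949,   0.        , 314.82856411],
       [  0.        , 436.37581949, 240.62814503],
       [  0.        ,   0.        ,   1.        ]]), 'k1': 0.005477619144675802, 'eye': array([ 0.32132437, -0.04845296,  1.30353539]), 'attitude': array([ 0.70988508, -0.70040899,  0.04414536, -0.05951145])}
```

View pics/top0.png

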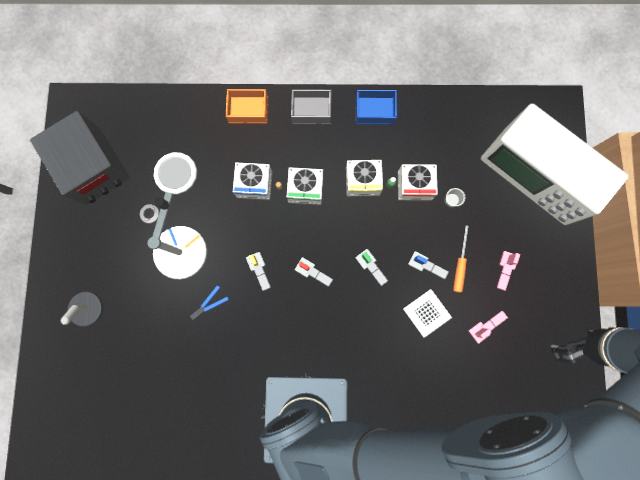

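View pics/scene0.png

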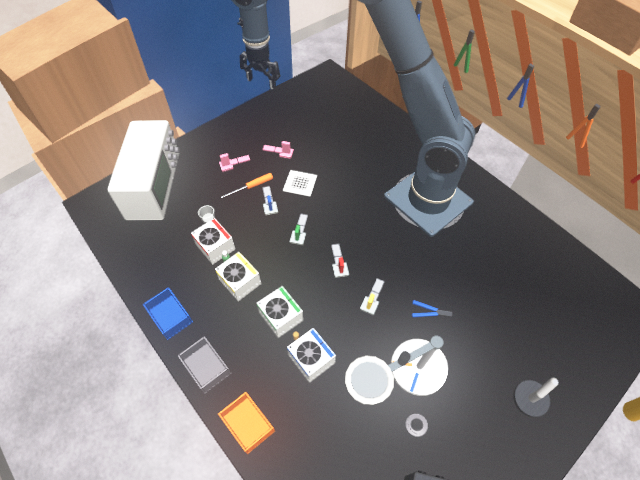

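Top view: the magnifier's base is at (180,252), its post top at (153,242) and its lens at (175,173). The housings, left to right, are blue (252,180), green (305,185), yellow (365,178) and red (418,182). The gauges are yellow (255,262), red (308,267), green (368,258) and blue (422,260). The two pink pieces at (508,265) and (487,327) are decoys.

```bash
cat > m0.py <<'E'
from h import *
def hsvm(p,c):
    h=cv2.cvtColor(p,cv2.COLOR_RGB2HSV).astype(int); H,S,V=h[...,0],h[...,1],h[...,2]
    rng={'blue':(100,125),'green':(45,85),'yellow':(20,34),'red':(-6,6),'orange':(8,19)}[c]
    Hs=np.where(H>170,H-180,H); return ((Hs>=rng[0])&(Hs<=rng[1])&(S>110)&(V>70))
def cloud(m,d):
    v,u=np.mgrid[0:480,0:640]; uv=np.c_[u.ravel(),v.ravel()]; P=np.array(m['eye'])+rays(m,uv)*d.ravel()[:,None]
    P=P.reshape(480,640,3); P[d==0]=np.nan; return P
if __name__=='__main__':
  for n in ['top','scene']:
    p,d,m=snap(n); P=cloud(m,d); print(n)
    for c in ['blue','green','yellow','red','orange']:
        k,l,s,ce=cv2.connectedComponentsWithStats(hsvm(p,c).astype(np.uint8))
        for i in range(1,k):
            if s[i,4]<8: continue
            q=P[l==i]; print(c,'px',ce[i].round(1),'area',s[i,4],'med',np.nanmedian(q,0).round(3),'zmax',np.nanpercentile(q[:,2],95).round(3), 'onz.05',onz(m,ce[i],.05)[0,:2].round(3))
    z=P[...,2]
    for nm,(lo,hi) in {'h':(.064,.078),'lens':(.18,.24)}.items():
        M=((z>lo)&(z<hi)&(P[...,0]>.3)).astype(np.uint8)
        k,l,s,ce=cv2.connectedComponentsWithStats(M)
        for i in range(1,k):
            if s[i,4]>100:
                q=P[l==i][:,:2].astype(np.float32); r=cv2.minAreaRect(q); print(nm,ce[i].round(),s[i,4],'rect',np.round(r[0],3),np.round(r[1],3),round(r[2],1),'meanz',np.nanmean(P[l==i][:,2]).round(3))
E
python3 m0.py
python3 - <<'E'
from h import *
p,d,m=snap('top'); save(p[200:320,120:460],'crop0.png',2.3)
m=cams.camera_model('wrist'); s=state(); Rt=R.from_quat(s['tcp_rot']).as_matrix()
print('cam in tcp',Rt.T@(np.array(m['eye'])-s['tcp_pos'])); print((Rt.T@att(m)).round(3)); print(m['mtx'],m['k1'],Rt.round(3))
E
```

```text
top
blue px [376.  106.6] area 1393 med [ 0.938 -0.203  0.011] zmax 0.051 onz.05 [ 0.919 -0.199]
blue px [249.7 189.5] area 90 med [0.651 0.171 0.071] zmax 0.074 onz.05 [0.657 0.176]
blue px [172.7 236.4] area 29 med [0.52  0.408 0.018] zmax 0.021 onz.05 [0.514 0.396]
blue px [420.4 259.7] area 66 med [ 0.455 -0.323  0.058] zmax 0.064 onz.05 [ 0.455 -0.324]
blue px [212.7 299.9] area 235 med [0.329 0.282 0.009] zmax 0.014 onz.05 [0.332 0.27 ]
blue px [633.3 317.1] area 271 med [ 0.292 -1.374 -0.627] zmax -0.591 onz.05 [ 0.302 -0.909]
green px [295.3 194.4] area 34 med [0.639 0.039 0.071] zmax 0.075 onz.05 [0.644 0.04 ]
green px [310.8 195.3] area 36 med [ 0.637 -0.004  0.071] zmax 0.075 onz.05 [ 0.641 -0.006]
green px [366.4 257.5] area 45 med [ 0.459 -0.168  0.06 ] zmax 0.064 onz.05 [ 0.459 -0.169]
yellow px [247.2 106.1] area 534 med [0.941 0.202 0.005] zmax 0.01 onz.05 [0.919 0.193]
yellow px [247. 116.] area 33 med [0.887 0.193 0.049] zmax 0.054 onz.05 [0.887 0.192]
yellow px [278.  183.8] area 12 med [0.681 0.094 0.03 ] zmax 0.034 onz.05 [0.675 0.092]
yellow px [363.8 187.1] are
[... 7816 characters left out ...]

lens [14.  6.] 344 rect [ 0.732 -1.993] [0.038 0.201] 87.8 meanz 0.204
lens [80. 53.] 2181 rect [ 0.648 -1.334] [0.214 0.677] 80.7 meanz 0.21
lens [133. 143.] 113 rect [ 0.712 -0.726] [0.109 0.064] 89.5 meanz 0.182
lens [131. 165.] 156 rect [ 0.758 -0.634] [0.103 0.07 ] 4.9 meanz 0.182
lens [379. 374.] 2343 rect [0.586 0.347] [0.11 0.26] 89.2 meanz 0.209
cam in tcp [ 0.08389634 -0.00039604 -0.13598798]
[[-0.001 -0.946 -0.325]
 [ 1.    -0.001 -0.   ]
 [-0.    -0.325  0.946]]
[[422.52507745   0.         324.33944435]
 [  0.         422.52507745 239.8277833 ]
 [  0.           0.           1.        ]] -0.09943543151581298 [[ 0.931  0.364 -0.   ]
 [ 0.364 -0.931  0.001]
 [-0.    -0.001 -1.   ]]
```

View pics/crop0.png

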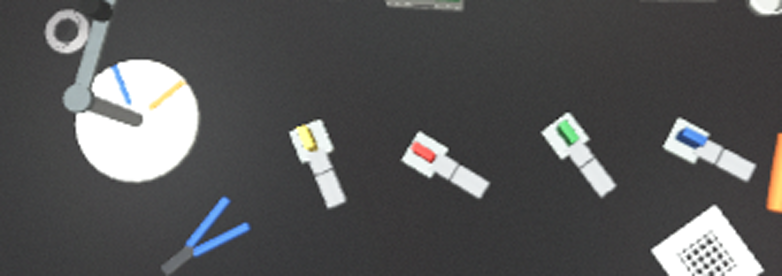

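Crop: the yellow (307,137), red (423,152), green (567,132) and blue (690,137) gauges have silver feet and their blades point towards the robot. All four colours are present, and the pink ones are not meant. Next I work out the magnifier's geometry.

```bash
cat > mag.py <<'E'
from m0 import *
def mag(n):
    p,d,m=snap(n); P=cloud(m,d); z=P[...,2]
    reg=(np.abs(P[...,0]-.55)<.25)&(np.abs(P[...,1]-.38)<.25)
    g=cv2.cvtColor(p,cv2.COLOR_RGB2GRAY)
    b=((z>.008)&(z<.03)&reg).astype(np.uint8); k,l,s,ce=cv2.connectedComponentsWithStats(b); i=1+np.argmax(s[1:,4])
    c,r=cv2.minEnclosingCircle(P[l==i][:,:2].astype(np.float32)); base=np.array(c)
    # lens ring
    q=P[(z>.185)&(z<.235)&reg]; 
    kn=P[(z>.236)&(z<.31)&reg]
    far=q[np.linalg.norm(q[:,:2]-base,axis=1)>.15]; lc,lr=cv2.minEnclosingCircle(far[:,:2].astype(np.float32))
    ln={}
    for c2,cc in [('blue','blue'),('or','orange'),('or','yellow')]:
        M=hsvm(p,cc)&reg&(z>.005)&(z<.03); uv=np.argwhere(M)[:,::-1]
        if len(uv): ln[cc]=onz(m,uv.mean(0),.016)[0,:2]
    az=lambda a:np.arctan2(a[1],a[0])
    print(n,'base',base.round(4),round(r,4),'lens',np.round(lc,4),round(lr,4),'knob n',len(kn),np.nanmedian(kn,0).round(4) if len(kn) else '', 'ztop',np.nanpercentile(kn[:,2],98).round(3) if len(kn) else '')
    print(' az arm',round(az(np.array(lc)-base),3),'knob',round(az(np.nanmedian(kn,0)[:2]-base),3) if len(kn) else '',{k:(v.round(3),round(az(v-base),3)) for k,v in ln.items()})
if __name__=='__main__':
    for n in ['top','scene']: mag(n)
E
python3 mag.py
```

```text
top base [0.4738 0.3875] 0.0805 lens [0.6583 0.3453] 0.0567 knob n 97 [0.5694 0.3627 0.2531] ztop 0.257
 az arm -0.225 knob -0.253 {'blue': (array([0.356, 0.294]), np.float64(-2.474)), 'yellow': (array([0.499, 0.324]), np.float64(-1.197))}
scene base [0.4743 0.3882] 0.0804 lens [0.6603 0.3465] 0.0567 knob n 92 [0.574  0.3673 0.2516] ztop 0.256
 az arm -0.221 knob -0.206 {'blue': (array([0.373, 0.307]), np.float64(-2.468)), 'orange': (array([0.498, 0.36 ]), np.float64(-0.877)), 'yellow': (array([0.474, 0.258]), np.float64(-1.57))}
```

```bash
cat >> h.py <<'E'
def yaw():
    r=R.from_quat(state()['tcp_rot']).as_matrix(); return np.arctan2(r[1,0],r[0,0])
def go(x,y,z,yw=None,s=None):
    s=s or state(); r=R.from_quat(s['tcp_rot']).as_matrix(); y0=np.arctan2(r[1,0],r[0,0])
    t=r.T@(np.array([x,y,z])-s['tcp_pos'])*100; dt=0 if yw is None else y0-yw; dt=(dt+np.pi)%(2*np.pi)-np.pi
    print('go',[float(v) for v in np.r_[t.round(2),round(dt,3)]])
E
python3 - <<'E'
from h import *
go(.40,-.40,.40,1.2); go(.55,0,.40,2.2)
E
```

```text
go [22.68, -15.67, -16.09, -0.827]
go [51.22, -47.46, -16.07, -1.827]
```

jog_arm(targets=[[100, 0, 0, -5, -0.1], [100, 3, -2, -10, -0.2], [100, 8, -6, -14, -0.4], [100, 13, -10, -16, -0.6], [100, 18, -14, -16, -0.8], [100, 23, -19, -16, -1.0], [100, 28, -24, -16, -1.2], [100, 33, -29, -16, -1.4], [100, 38, -34, -16, -1.6], [100, 42, -38, -16, -1.75], [100, 47, -43, -16, -1.83], [100, 51, -47, -16, -1.83]])

```text
t: 1.85
tcp_pos: [0.5312, -0.0466, 0.3995]
tcp_rot: [0.452, 0.892, 0.0, 0.0]
contact_force: [0.4, -0.7, -0.4]
grip_width: 0.0854
```

Run:
```python
from h import *
a=-.223; b=np.array([.474,.388])
for z in (.34,.230): go(*(b+.1*np.array([np.cos(a),np.sin(a)])),z,a+np.pi)
print(state()['joints'],yaw())
```

```text
go [30.88, 27.65, 5.96, -0.715]
go [30.88, 27.65, 16.96, -0.715]
[ 0.4214165   0.29117865 -0.58655511  1.51250709  0.16244464  1.38634823
  0.45768723] 2.2039302918657597
```

jog_arm(targets=[[100, 4, 4, 2, -0.1], [100, 8, 7, 3, -0.2], [100, 12, 11, 4, -0.3], [100, 16, 14.5, 5, -0.4], [100, 20, 18, 6, -0.5], [100, 24, 21.5, 6, -0.6], [100, 28, 25, 6, -0.715], [100, 30.9, 27.65, 6, -0.715], [100, 30.9, 27.65, 6, -0.715], [100, 30.9, 27.65, 6, -0.715]])

```text
t: 3.1
tcp_pos: [0.5715, 0.3655, 0.3393]
tcp_rot: [0.111, 0.994, -0.0, 0.0]
contact_force: [-0.1, -0.2, 0.5]
grip_width: 0.0855
```

Run:
```python
from h import *
p,d,m=snap('wrist'); print(state()['tcp_pos'],yaw())
kn=np.array([.5715,.3657]); print('proj knob top',proj(m,[[*kn,.257]]))
a=-.223; b=np.array([.474,.388])
go(*(b+.1*np.array([np.cos(a),np.sin(a)])),.230,a+np.pi)
save(p,'w1.png')
```

```text
[0.57180314 0.3649065  0.3395161 ] 2.9175902521910775
proj knob top [[324.4145059  254.97814916]]
go [0.06, 0.1, 10.95, -0.001]
```

View pics/w1.png

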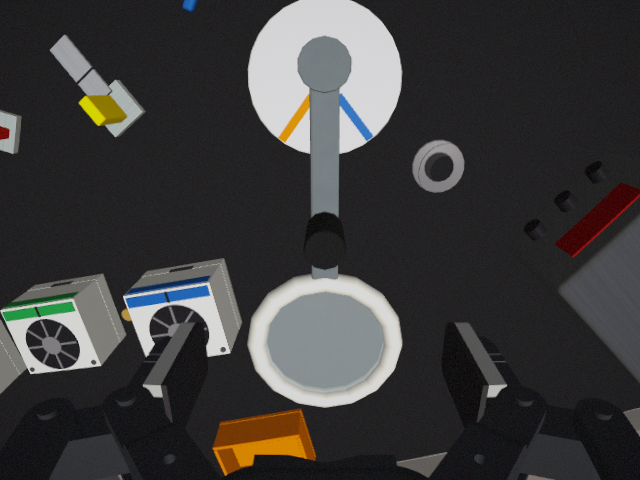

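The wrist view has the knob at (325,245), centred between the open fingers. The arm lies midway between the orange and blue lines. I descend and grip.

jog_arm(targets=[[100, 0.05, 0.1, 4, 0], [100, 0.05, 0.1, 8, 0], [100, 0.05, 0.1, 10, 0], [100, 0.05, 0.1, 10.9, 0], [100, 0.05, 0.1, 10.9, 0], [20, 0.05, 0.1, 10.9, 0], [20, 0.05, 0.1, 10.9, 0], [15, 0.05, 0.1, 10.9, 0], [15, 0.05, 0.1, 10.9, 0], [15, 0.05, 0.1, 10.9, 0], [15, 0.05, 0.1, 10.9, 0]], newtons=30)

```text
t: 4.53
tcp_pos: [0.5717, 0.366, 0.231]
tcp_rot: [0.112, 0.994, -0.0, 0.001]
contact_force: [-1.5, -1.8, 5.2]
grip_width: 0.0231
```

Run:
```python
from h import *
s=state();print(s['tcp_pos'],yaw(),s['grip_width'],s['contact_force'])
b=np.array([.474,.388]); v=s['tcp_pos'][:2]-b; print(np.hypot(*v),np.arctan2(v[1],v[0]))
r=np.hypot(*v);a0=np.arctan2(v[1],v[0])
for a in np.linspace(a0,.43,9)[1:]: go(*(b+r*np.array([np.cos(a),np.sin(a)])),s['tcp_pos'][2],yaw()+a-a0)
```

```text
[0.57167737 0.36602219 0.23099227] 2.917619700327443 0.023076024568348463 [-1.45547179 -1.78621315  5.1571347 ]
0.10011938826599573 -0.22131836120628476
go [0.04, 0.81, -0.0, -0.081]
go [0.14, 1.62, -0.0, -0.163]
go [0.3, 2.42, -0.0, -0.244]
go [0.53, 3.2, -0.0, -0.326]
go [0.83, 3.96, -0.0, -0.407]
go [1.18, 4.7, -0.0, -0.488]
go [1.6, 5.4, -0.0, -0.57]
go [2.07, 6.06, -0.0, -0.651]
```

jog_arm(targets=[[15, 0.04, 0.81, 0, -0.081], [15, 0.14, 1.62, 0, -0.163], [15, 0.3, 2.42, 0, -0.244], [15, 0.53, 3.2, 0, -0.326], [15, 0.83, 3.96, 0, -0.407], [15, 1.18, 4.7, 0, -0.488], [15, 1.6, 5.4, 0, -0.57], [15, 2.07, 6.06, 0, -0.651], [15, 2.07, 6.06, 0, -0.651], [15, 2.07, 6.06, 0, -0.651]])

```text
t: 5.78
tcp_pos: [0.5648, 0.4302, 0.231]
tcp_rot: [-0.211, 0.977, 0.0, 0.001]
contact_force: [-0.3, 2.9, 1.8]
grip_width: 0.023
```

Run:
```python
from h import *
s=state();print(s['tcp_pos'],yaw(),s['grip_width'],s['contact_force'])
b=np.array([.474,.388]); v=s['tcp_pos'][:2]-b; print(np.hypot(*v),np.arctan2(v[1],v[0]))
p,d,m=snap('wrist'); save(p[0:300,150:550],'w2.png',1.2)
```

```text
[0.56479125 0.430232   0.23103331] -2.7159505711397847 0.023029021962391736 [-0.28713544  2.86180371  1.83310244]
0.10013287303345897 0.43538511513648487
```

View pics/w2.png

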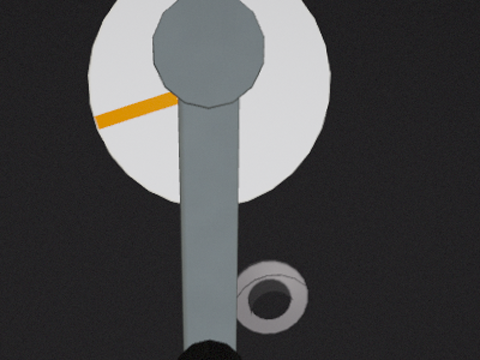

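The arm now hides the blue line. I check the angle against the orange line at crop (100,122)-(172,98), and open and go up.

jog_arm(targets=[[40, 0, 0, 0, 0], [70, 0, 0, 0, 0], [100, 0, 0, 0, 0], [100, 0, 0, 0, 0], [100, 0, 0, -4, 0], [100, 0, 0, -8, 0], [100, 0, 0, -12, 0], [100, 0, 0, -12, 0], [100, 0, 0, -12, 0]])

```text
t: 6.95
tcp_pos: [0.5646, 0.4299, 0.3505]
tcp_rot: [-0.211, 0.977, -0.0, 0.001]
contact_force: [0.3, -0.2, 0.0]
grip_width: 0.0856
```

```bash
cat > o.py <<'E'
from m0 import *
p,d,m=snap('wrist')
for c,lo in [('orange',0),('blue',0)]:
    M=hsvm(p,c); v,u=np.nonzero(M); 
    if len(u)<20: continue
    Q=onz(m,np.c_[u,v],.016); k=np.linalg.norm(Q[:,:2]-[.474,.388],axis=1)<.085
    if k.sum()<20: continue
    Q=Q[k,:2]; mu=Q.mean(0); dd=np.linalg.svd(Q-mu,full_matrices=False)[2][0]; dd*=np.sign(dd@(mu-[.474,.388]))
    print(c,k.sum(),mu,'az line dir',np.arctan2(dd[1],dd[0]),'az from base',np.arctan2(*(mu-[.474,.388])[::-1]))
E
python3 o.py
python3 - <<'E'
from mag import *
mag('top');mag('scene')
E
```

```text
orange 62 [0.50534654 0.34916122] az line dir -0.8614316262213495 az from base -0.8917447881991286
top base [0.3208 0.6192] 0.0229 lens [0.6735 0.4521] 0.0465 knob n 0  ztop 
 az arm -0.442 knob  {}
scene base [0.4933 0.371 ] 0.0717 lens [0.6464 0.4665] 0.057 knob n 96 [0.5671 0.4299 0.2512] ztop 0.255
 az arm 0.558 knob 0.674 {'blue': (array([0.375, 0.309]), np.float64(-2.655)), 'yellow': (array([0.495, 0.313]), np.float64(-1.537))}
```

Over the blue line: joint ≈ 0.09. I take the gauges in the order blue, yellow, green, red, so that the low carrying paths stay free. Next I go above the blue gauge.

Run:
```python
from h import *
go(.455,-.323,.24,1.01); go(.51,.05,.30,2.3)
```

```text
go [41.06, -64.0, 11.05, 2.557]
go [20.65, -32.31, 5.01, 1.267]
```

jog_arm(targets=[[100, 3, -4.7, 0, 0.15], [100, 6, -9.4, 1, 0.33], [100, 9, -14, 2, 0.5], [100, 12, -18.7, 3, 0.68], [100, 15, -23.4, 4, 0.86], [100, 18, -28, 5, 1.04], [100, 21, -32.7, 5, 1.2], [100, 24, -37.4, 6, 1.4], [100, 27, -42, 7, 1.58], [100, 30, -46.8, 8, 1.76], [100, 33, -51.4, 9, 1.94], [100, 36, -56, 10, 2.12]])

```text
t: 8.6
tcp_pos: [0.4672, -0.2309, 0.2496]
tcp_rot: [0.751, 0.66, -0.001, 0.0]
contact_force: [0.4, -0.0, 0.4]
grip_width: 0.0854
```

Run:
```python
from h import *
go(.455,-.323,.20,1.01)
```

```text
go [-9.29, -0.02, 4.97, 0.431]
```

jog_arm(targets=[[100, -5, 0, 2, 0.18], [100, -9.3, 0, 4, 0.36], [100, -9.3, 0, 5, 0.43], [100, -9.3, 0, 5, 0.43], [100, -9.3, 0, 5, 0.43]])

```text
t: 9.22
tcp_pos: [0.4554, -0.3225, 0.1999]
tcp_rot: [0.874, 0.486, -0.0, 0.0]
contact_force: [0.2, 0.4, -0.8]
grip_width: 0.0858
```

```bash
cat > g.py <<'E'
from m0 import *
def gauge(c,f=None,near=None,n='wrist'):
    p,d,m=snap(n); P=cloud(m,d); near=state()['tcp_pos'][:2] if near is None else np.array(near)
    ok=np.linalg.norm(P[...,:2]-near,axis=2)<.06
    M=hsvm(p,c)&ok&(P[...,2]>.054)&(P[...,2]<.07)
    v,u=np.nonzero(M); T=onz(m,np.c_[u,v],.060)[:,:2]; r=cv2.minAreaRect(T.astype(np.float32))
    ctr=np.array(r[0])
    hs=cv2.cvtColor(p,cv2.COLOR_RGB2HSV); B=(hs[...,1]<60)&(hs[...,2]>110)
    v,u=np.nonzero(B); Q=onz(m,np.c_[u,v],.0155)[:,:2]; z=P[v,u,2]; dd=np.linalg.norm(Q-ctr,axis=1); k=(dd<.1)&(dd>.036)&(z<.03)
    Q=Q[k]; mu=np.median(Q,0); k=np.linalg.norm(Q-mu,axis=1)<.045; Q=Q[k]; mu=Q.mean(0); ev=np.linalg.svd(Q-mu,full_matrices=False)[2][0]; ev*=np.sign(ev@(mu-ctr)); h=np.arctan2(ev[1],ev[0])
    lat=np.array([-ev[1],ev[0]]); tip=np.percentile((Q-ctr)@ev,99.5)
    print(c,'ctr',ctr.round(4),'size',np.round(r[1],4),'blade heading',h.round(3),'ctr->blade',np.arctan2(*(mu-ctr)[::-1]).round(3),'tip',tip.round(4),'w',np.ptp(np.percentile((Q-mu)@lat,[1,99])).round(4),'off',((mu-ctr)@lat).round(4))
    if f: save(p,f)
    return ctr,h
E
python3 - <<'E'
from g import *
c,h=gauge('blue','w3.png'); go(*c,.029,h+np.pi); gauge('blue',near=c,n='top'); print(state()['joints'])
E
```

```text
blue ctr [ 0.4563 -0.3239] size [0.031  0.0114] blade heading -2.044 ctr->blade -2.047 tip 0.0918 w 0.0242 off -0.0002
go [-0.06, 0.12, 17.12, -0.084]
blue ctr [ 0.4565 -0.3215] size [0.0263 0.0104] blade heading -2.196 ctr->blade -2.036 tip 0.0942 w 0.0261 off 0.0122
[ 0.70057984  0.44711489 -0.24698074  1.79860686  0.13529997  0.91167794
 -0.16344896]
```

View pics/w3.png

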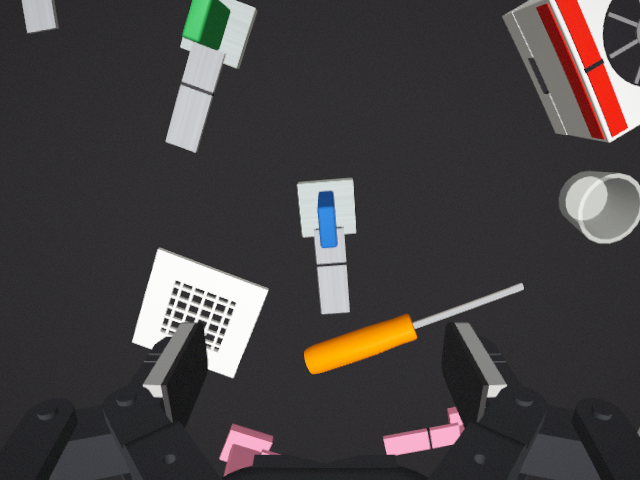

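The wrist view shows the blue gauge at (327,210), its blade pointing down to (333,312). The grip measures 31x11 mm and the blade reaches 92 mm, as they should. I grasp it.

jog_arm(targets=[[100, -0.05, 0.12, 5, -0.08], [100, -0.05, 0.12, 10, -0.08], [100, -0.05, 0.12, 14, -0.08], [100, -0.05, 0.12, 16, -0.08], [100, -0.05, 0.12, 17.1, -0.08], [100, -0.05, 0.12, 17.1, -0.08], [20, -0.05, 0.12, 17.1, -0.08], [5, -0.05, 0.12, 17.1, -0.08], [5, -0.05, 0.12, 17.1, -0.08], [5, -0.05, 0.12, 17.1, -0.08], [5, -0.05, 0.12, 17.1, -0.08], [5, -0.05, 0.12, 17.1, -0.08]], newtons=60)

```text
t: 10.82
tcp_pos: [0.4565, -0.324, 0.0296]
tcp_rot: [0.854, 0.52, -0.0, 0.001]
contact_force: [-1.4, 0.3, 5.3]
grip_width: 0.0115
```

Run:
```python
from h import *
s=state();print(s['tcp_pos'],yaw(),s['grip_width'],s['contact_force'])
for t in [(.50,-.30,.036,1.1),(.55,-.2,.036,2.0),(.55,0,.036,3.0),(.53,.17,.036,3.1)]: go(*t)
```

```text
[ 0.45646182 -0.32400756  0.02957332] 1.0933100572288315 0.011468733989501961 [-1.3596723   0.31163836  5.29377141]
go [4.13, 2.76, -0.64, -0.007]
go [15.31, 2.61, -0.66, -0.907]
go [33.07, -6.58, -0.68, -1.907]
go [47.25, -16.17, -0.7, -2.007]
```

jog_arm(targets=[[5, 0, 0, -1, 0], [5, 2, 1.4, -1, 0], [5, 4.1, 2.8, -1, 0], [5, 8, 2.7, -1, -0.17], [5, 12, 2.7, -1, -0.35], [5, 15.3, 2.6, -1, -0.53], [5, 19.7, 0.3, -1, -0.71], [5, 24, -2, -1, -0.89], [5, 28.5, -4.3, -1, -1.07], [5, 33, -6.6, -1, -1.25], [5, 36, -9, -1, -1.43], [5, 38, -10, -1, -1.6]])

```text
t: 12.32
tcp_pos: [0.5417, 0.0618, 0.0396]
tcp_rot: [0.218, 0.976, -0.0, 0.0]
contact_force: [0.1, -1.3, -1.1]
grip_width: 0.0113
```

Run:
```python
from h import *
s=state();print(s['tcp_pos'],yaw(),s['grip_width'],s['contact_force'])
for t in [(.54,.10,.036,3.0),(.52,.172,.036,3.1)]: go(*t)
```

```text
[0.54166041 0.06181344 0.03963145] 2.701719461981007 0.011296662475218404 [ 0.08369559 -1.33512134 -1.10457143]
go [1.78, 3.38, 0.36, -0.298]
go [6.65, 9.05, 0.35, -0.398]
```

jog_arm(targets=[[5, 1.8, 3, 0.3, -0.17], [5, 4.5, 6, 0.3, -0.34], [5, 6.6, 9.5, 0.3, -0.4], [5, 6.6, 9.8, 0.3, -0.4], [5, 6.6, 9.8, 0.3, -0.4]])

```text
t: 12.95
tcp_pos: [0.5238, 0.1781, 0.0366]
tcp_rot: [0.02, 1.0, -0.001, 0.0]
contact_force: [-0.4, 0.4, -1.3]
grip_width: 0.0116
```

Run:
```python
from h import *
s=state();print(s['tcp_pos'],yaw(),s['grip_width'],s['contact_force'])
p,d,m=snap('wrist'); save(p,'w4.png')
```

```text
[0.52381679 0.17806482 0.0365971 ] 3.1013352656641 0.011610296891591149 [-0.3642817   0.36362794 -1.34911391]
```

View pics/w4.png

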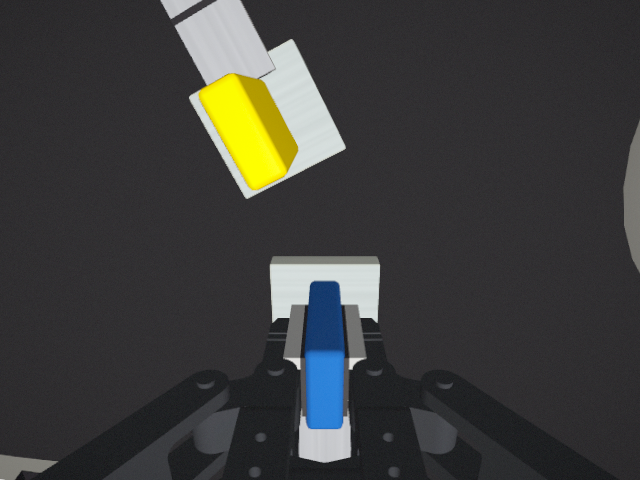

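The blue gauge sits square in the hand (foot at (325,290)), but the housing is out of view here. I set it down, rise, and measure gauge and housing in one wrist picture.

jog_arm(targets=[[5, 0, 0, 0.5, 0], [5, 0, 0, 0.75, 0], [5, 0, 0, 0.75, 0], [50, 0, 0, 0.75, 0], [100, 0, 0, 0.75, 0], [100, 0, 0, 0.75, 0], [100, 0, 0, -4, 0], [100, 0, 0, -10, 0], [100, 0, 0, -16, 0], [100, 0, 0, -22, 0], [100, 0, 0, -22, 0], [100, 0, 0, -22, 0]])

```text
t: 14.5
tcp_pos: [0.5236, 0.1774, 0.2561]
tcp_rot: [0.021, 1.0, -0.002, 0.0]
contact_force: [1.1, -0.7, 0.4]
grip_width: 0.085
```

```bash
cat > hs.py <<'E'
from g import *
H={'blue':(.688,.172),'green':(.674,.014),'yellow':(.700,-.161),'red':(.688,-.318)}
def housing(cs,n='wrist',shot=None):
    p,d,m=shot or snap(n); P=cloud(m,d); z=P[...,2]; out={}
    for c in cs:
        M=(np.linalg.norm(P[...,:2]-H[c],axis=2)<.085)&(z>.064)&(z<.08)
        M=cv2.morphologyEx(M.astype(np.uint8),cv2.MORPH_OPEN,np.ones((3,3)))
        # sub-pixel-ish: contour of the top on plane z=.070
        k,l,s,ce=cv2.connectedComponentsWithStats(M); 
        if k<2: print(c,'none'); continue
        i=1+np.argmax(s[1:,4]); ct=max(cv2.findContours((l==i).astype(np.uint8),cv2.RETR_EXTERNAL,cv2.CHAIN_APPROX_NONE)[0],key=len)[:,0]
        T=onz(m,ct,.070)[:,:2]
        r=cv2.minAreaRect(T.astype(np.float32)); 
        # front edge: contour points near min x ; side edges
        ctr=np.array(r[0]); a=np.deg2rad(r[2]); a=(a+np.pi/4)%(np.pi/2)-np.pi/4
        for _ in range(3):
            ex=np.array([np.cos(a),np.sin(a)]); ey=np.array([-ex[1],ex[0]]); q=(T-ctr)@np.c_[ex,ey]
            f=(np.abs(q[:,0]+.045)<.006)&(np.abs(q[:,1])<.04); pf=np.polyfit(q[f,1],q[f,0],1); a-=np.arctan(pf[0])
            fx=np.median(q[f,0]); L=q[(np.abs(q[:,1]-.05)<.008)&(np.abs(q[:,0])<.035),1]; Rr=q[(np.abs(q[:,1]+.05)<.008)&(np.abs(q[:,0])<.035),1]
        yl,yr=np.median(L) if len(L)>3 else np.nan,np.median(Rr) if len(Rr)>3 else np.nan
        yc=np.nanmean([(yl+yr)/2]) if not np.isnan(yl+yr) else np.nan
        mouth=ctr+ex*fx+ey*(0 if np.isnan(yc) else yc)
        print(n,c,'ctr',ctr.round(4),'size',np.round(r[1],4),'yaw',a.round(4),'mouth',mouth.round(4),'w',round(yl-yr,4)); out[c]=(mouth,a)
    return out
E
python3 - <<'E'
from hs import *
print(state()['tcp_pos'],yaw())
gauge('blue','w5.png'); 
for n in ['wrist','top','scene']: housing(['blue'] if n=='wrist' else H,n)
E
```

```text
[0.52364306 0.17736932 0.25613089] 3.0998523293604134
blue ctr [0.5241 0.1758] size [0.0115 0.0308] blade heading -1.608 ctr->blade -2.946 tip 0.045 w 0.0484 off -0.0756
wrist blue ctr [0.6849 0.1714] size [0.1004 0.0956] yaw -0.0477 mouth [0.6382 0.1738] w 0.0991
top blue ctr [0.6873 0.1714] size [0.1002 0.0914] yaw -0.0761 mouth [0.6438 0.1749] w 0.0973
top green ctr [0.6732 0.014 ] size [0.0902 0.0993] yaw -0.0372 mouth [0.6293 0.0156] w 0.0966
top yellow ctr [ 0.6988 -0.1607] size [0.0905 0.0991] yaw 0.0627 mouth [ 0.6549 -0.1633] w 0.0968
top red ctr [ 0.6882 -0.3183] size [0.09   0.1005] yaw -0.0087 mouth [ 0.6432 -0.3182] w 0.0957
scene blue ctr [0.689  0.1726] size [0.1005 0.0905] yaw -0.0647 mouth [0.6454 0.1752] w 0.0963
scene green ctr [0.6749 0.0167] size [0.1005 0.0909] yaw -0.0365 mouth [0.631  0.0186] w 0.0941
scene yellow ctr [ 0.7021 -0.1576] size [0.0911 0.1033] yaw 0.0462 mouth [ 0.6568 -0.1606] w 0.0976
scene red ctr [ 0.6897 -0.3161] size [0.104  0.0921] yaw 0.0016 mouth [ 0.6451 -0.3161] w 0.099
```

View pics/w5.png

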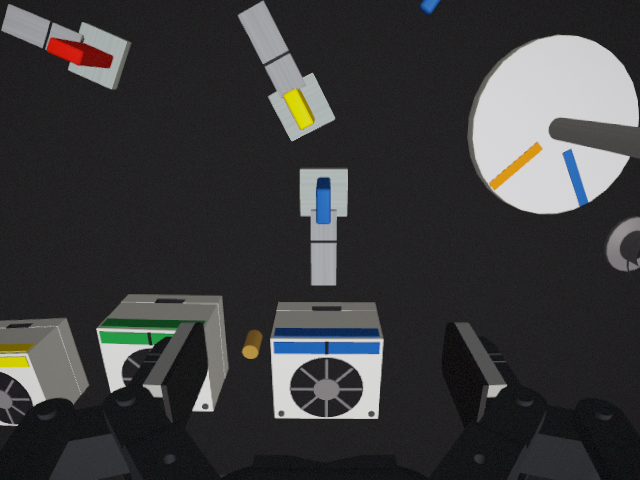

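The wrist view shows the blue gauge at (324,195) on the bench. The blue housing's front foot edge is at row ~303, its slot at (327,308) and its centre mark at (327,348). I measure the slot and the face edge from this view.

```bash
cat > face.py <<'E'
from hs import *
M0={'blue':(.644,.174,-.05),'green':(.630,.016,-.04),'yellow':(.655,-.162,.05),'red':(.644,-.318,0)}
def face(c,shot,dbg=False):
    """front face from its dark/light edge on the bench (z=0) and the slot's side edges (z=.0135)"""
    p,d,m=shot; g=cv2.cvtColor(p,cv2.COLOR_RGB2GRAY).astype(float); x0,y0,a=M0[c]
    # rectify the plane z=0 round the mouth: grid in world, bilinear sample
    ex=np.array([np.cos(a),np.sin(a)]); ey=np.array([-ex[1],ex[0]])
    def sample(xs,ys,z):
        X,Y=np.meshgrid(xs,ys,indexing='ij'); W=np.array([x0,y0])+X[...,None]*ex+Y[...,None]*ey
        uv=proj(m,np.c_[W.reshape(-1,2),np.full(X.size,z)]).astype(np.float32)
        return cv2.remap(g.astype(np.float32),uv[:,0].reshape(X.shape),uv[:,1].reshape(X.shape),cv2.INTER_LINEAR)
    xs=np.arange(-.02,.0201,.0005); ys=np.r_[np.arange(-.045,-.018,.001),np.arange(.018,.045,.001)]
    S=cv2.GaussianBlur(sample(xs,ys,0.),(1,5),0); e=xs[np.argmax(np.diff(S,axis=0),axis=0)]+.00025
    med=np.median(e); k=np.abs(e-med)<.003; pf=np.polyfit(ys[k],e[k],1); 
    # slot: lateral profile, plane z=.0135 at x=face: average of few mm
    ysl=np.arange(-.028,.0281,.00025)
    fx=pf[1]; best=sample(np.array([fx-.0005,fx,fx+.0005]),ysl,.0135).mean(0); best=cv2.GaussianBlur(best[None],(9,1),0)[0]
    gr=np.diff(best); i,j=np.argmin(gr),np.argmax(gr); l,r=ysl[i]+.000125,ysl[j]+.000125
    yc=(l+r)/2; mouth=np.array([x0,y0])+ex*(pf[1]+pf[0]*yc)+ey*yc
    print('face',c,'mouth',mouth.round(4),'yaw',round(a-np.arctan(pf[0]),4),'slot w',round(r-l,4),'edge resid',np.std(e[k]-np.polyval(pf,ys[k])).round(5),'inl',k.sum(),'/',len(k))
    return mouth,a-np.arctan(pf[0])
def gpose(c,shot,hint,ctr0):
    """gauge from grip top (z=.06) and blade side edges/line (z=.0155)"""
    p,d,m=shot; P=cloud(m,d); M=hsvm(p,c)&(np.linalg.norm(P[...,:2]-ctr0,axis=2)<.06)&(P[...,2]>.054)&(P[...,2]<.075)
    v,u=np.nonzero(M); T=onz(m,np.c_[u,v],.060)[:,:2]; r=cv2.minAreaRect(T.astype(np.float32)); ctr=np.array(r[0])
    g=cv2.cvtColor(p,cv2.COLOR_RGB2GRAY).astype(np.float32); ex=np.array([np.cos(hint),np.sin(hint)]); ey=np.array([-ex[1],ex[0]])
    xs=np.arange(.028,.080,.001); ys=np.arange(-.022,.0221,.00025); X,Y=np.meshgrid(xs,ys,indexing='ij'); W=ctr+X[...,None]*ex+Y[...,None]*ey
    uv=proj(m,np.c_[W.reshape(-1,2),np.full(X.size,.0155)]).astype(np.float32); S=cv2.remap(g,uv[:,0].reshape(X.shape),uv[:,1].reshape(X.shape),1)
    gr=np.diff(cv2.GaussianBlur(S,(7,1),0),axis=1); l=ys[np.argmax(gr,1)]; rr=ys[np.argmin(gr,1)]; mid=(l+rr)/2; k=np.abs((rr-l)-.024)<.003
    pf=np.polyfit(xs[k],mid[k],1); h=hint+np.arctan(pf[0]); mids=S[:,np.abs(ys)<.006].mean(1); lx=xs[np.argmin(cv2.GaussianBlur(mids[:,None],(1,3),0)[:,0])]
    line=ctr+ex*lx+ey*np.polyval(pf,lx)
    print('gauge',c,'ctr',ctr.round(4),'size',np.round(r[1],4),'heading',round(h,4),'line at',round(lx,4),line.round(4),'k',k.sum())
    return ctr,h,line
E
python3 - <<'E'
from face import *
s=snap('wrist'); st=state(); print(st['tcp_pos'],yaw())
M,a=face('blue',s); face('green',s)
c,h,l=gpose('blue',s,yaw()-np.pi,np.array([.524,.176]))
go(*c,.029,h+np.pi)
np.save('blue.npy',np.r_[M,a])
E
```

```text
[0.52337759 0.17757771 0.25534793] 3.1004321466104594
face blue mouth [0.6427 0.1737] yaw -0.0484 slot w 0.0295 edge resid 0.00014 inl 54 / 54
face green mouth [0.6287 0.0151] yaw -0.0534 slot w 0.0293 edge resid 0.00016 inl 37 / 54
gauge blue ctr [0.5239 0.1759] size [0.0113 0.0308] heading -0.0502 line at 0.047 [0.5709 0.1737] k 51
go [-0.1, -0.09, 22.64, 0.009]
```

Blue mouth: (0.6427, 0.1737), yaw -0.048, slot width 29.5 mm as given. The gauge line is at (0.5709, 0.1737), so the shift needed is +71.8 mm in x and 0 in y. I regrasp.

jog_arm(targets=[[100, -0.1, -0.09, 6, 0.009], [100, -0.1, -0.09, 12, 0.009], [100, -0.1, -0.09, 18, 0.009], [100, -0.1, -0.09, 21, 0.009], [100, -0.1, -0.09, 22.6, 0.009], [100, -0.1, -0.09, 22.6, 0.009], [100, -0.1, -0.09, 22.6, 0.009], [20, -0.1, -0.09, 22.6, 0.009], [5, -0.1, -0.09, 22.6, 0.009], [5, -0.1, -0.09, 22.6, 0.009], [5, -0.1, -0.09, 22.6, 0.009], [5, -0.1, -0.09, 22.6, 0.009]])

```text
t: 16.25
tcp_pos: [0.5241, 0.176, 0.0295]
tcp_rot: [0.025, 1.0, -0.001, -0.001]
contact_force: [-0.3, -0.7, 3.7]
grip_width: 0.0111
```

Run:
```python
from h import *
s=state();t=s['tcp_pos'];print(t,yaw(),s['grip_width'],s['contact_force'])
y=np.pi-.0484; r=R.from_quat(s['tcp_rot']).as_matrix(); print(r.round(4))
# shift from measured ctr/line to the mouth; the jaw centres the grip sideways on the TCP
print('shift from grasped pose', (t[:2]-[.5239,.1759]))
T=t[:2]+[.0718,0]
ex=np.array([np.cos(-.0484),np.sin(-.0484)])
go(*(T-.030*ex),.0300,y); go(*T,.0298,y)
```

```text
[0.52410987 0.176004   0.02954371] 3.0913629428551626 0.01108062610921769 [-0.2907158  -0.66735007  3.6842147 ]
[[-0.9987  0.0502 -0.0014]
 [ 0.0502  0.9987 -0.0029]
 [ 0.0012 -0.003  -1.    ]]
shift from grasped pose [0.00020987 0.000104  ]
go [-4.17, 0.35, -0.05, -0.002]
go [-7.17, 0.36, -0.04, -0.002]
```

jog_arm(targets=[[5, 0, 0, -0.1, 0], [5, -0.5, 0.18, -0.1, 0], [5, -1, 0.36, -0.1, 0], [5, -1.5, 0.36, -0.1, 0], [5, -2.3, 0.36, -0.1, 0], [5, -3.2, 0.36, -0.1, 0], [5, -4.2, 0.36, -0.08, 0], [5, -5.2, 0.36, -0.06, 0], [5, -6.2, 0.36, -0.05, 0], [5, -7.17, 0.36, -0.03, 0], [5, -7.17, 0.36, -0.01, 0], [5, -7.17, 0.36, -0.01, 0]])

```text
t: 17.75
tcp_pos: [0.5958, 0.1761, 0.0296]
tcp_rot: [0.025, 1.0, -0.001, -0.001]
contact_force: [0.3, 0.6, 0.5]
grip_width: 0.0115
```

Run:
```python
from h import *
s=state();t=s['tcp_pos'];print(t,yaw(),s['grip_width'],s['contact_force'],s['ft_torque'])
print(t[:2]-[.52411,.1760])
```

```text
[0.59580009 0.17609076 0.02959634] 3.0914312914600113 0.01145381745979086 [0.34315604 0.58234864 0.48492812] [ 0.05979659 -0.2013428  -0.02573802]
[7.16900943e-02 9.07591975e-05]
```

jog_arm(targets=[[30, 0, 0, 0, 0], [60, 0, 0, 0, 0], [100, 0, 0, 0, 0], [100, 0, 0, 0, 0], [100, 0, 0, -5, 0], [100, 2, 0, -11, 0], [100, 4, 0, -17, 0], [100, 7, 0, -22, 0], [100, 7, 0, -22, 0], [100, 7, 0, -22, 0]])

```text
t: 19.0
tcp_pos: [0.5263, 0.1796, 0.2495]
tcp_rot: [0.025, 1.0, -0.002, -0.0]
contact_force: [0.7, -0.5, 0.2]
grip_width: 0.0855
```

```bash
cat >> face.py <<'E'
def check(c,shot,M,a):
    """grip centre and foot rear edge in the mouth's frame; inserted: grip centre about x=-0.045, y=0"""
    p,d,m=shot; P=cloud(m,d); W=hsvm(p,c)&(np.linalg.norm(P[...,:2]-(M-.045*np.array([np.cos(a),np.sin(a)])),axis=2)<.04)&(P[...,2]>.054)&(P[...,2]<.064)
    v,u=np.nonzero(W); r=cv2.minAreaRect(onz(m,np.c_[u,v],.060)[:,:2].astype(np.float32)); g=np.deg2rad(r[2]); g=(g-a+np.pi/4)%(np.pi/2)-np.pi/4
    q=(np.array(r[0])-M)@np.array([[np.cos(a),-np.sin(a)],[np.sin(a),np.cos(a)]]); print('check',c,'grip in mouth frame',q.round(4),'tilt',g.round(3),'size',np.round(r[1],4))
    hs=cv2.cvtColor(p,cv2.COLOR_RGB2HSV); z=P[...,2]; F=(hs[...,1]<60)&(hs[...,2]>90)&(z>.006)&(z<.03)
    v,u=np.nonzero(F); T=(onz(m,np.c_[u,v],.010)[:,:2]-M)@np.array([[np.cos(a),-np.sin(a)],[np.sin(a),np.cos(a)]]); k=(T[:,0]<-.024)&(T[:,0]>-.085)&(np.abs(T[:,1])<.035); T=T[k]
    if len(T): print('  foot x min',np.percentile(T[:,0],.5).round(4),'(want -.067) y',np.percentile(T[:,1],[.5,99.5]).round(4))
E
python3 - <<'E'
from face import *
s=snap('wrist'); b=np.load('blue.npy'); M,a=face('blue',s); check('blue',s,b[:2],b[2])
save(s[0],'w6.png')
gauge('yellow',near=(.445,.154),n='top')
go(.445,.154,.20,.38)
E
```

```text
face blue mouth [0.6426 0.1737] yaw -0.0471 slot w 0.0295 edge resid 0.00019 inl 54 / 54
check blue grip in mouth frame [-0.0478  0.0005] tilt -0.008 size [0.011  0.0318]
  foot x min -0.0692 (want -.067) y [-0.0215  0.0221]
yellow ctr [0. 0.] size [0. 0.] blade heading 2.679 ctr->blade 1.126 tip 0.0462 w 0.0239 off -0.0886
go [7.97, -2.94, 4.87, 2.711]
```

View pics/w6.png

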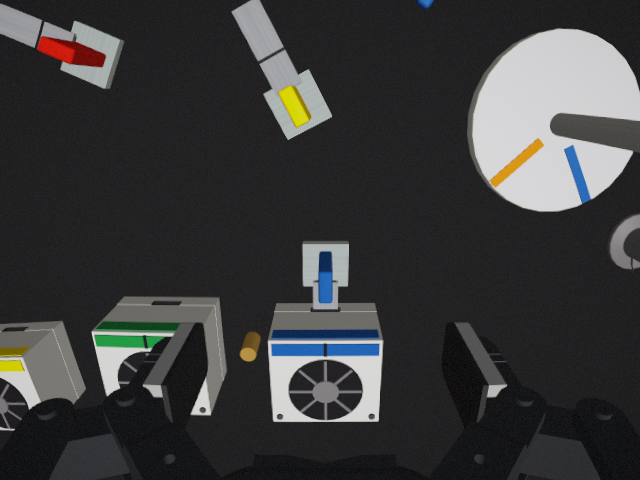

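The wrist view shows the blue gauge seated in its slot at (325,305), in line with the band mark. I measured it within about 2 mm in depth and 0.5 mm sideways. Yellow (293,105) and red (70,52) are also in view; next I measure yellow here.

Run:
```python
from face import *
s=snap('wrist'); c,h,l=gpose('yellow',s,-2.72,np.array([.445,.155])); 
gpose('red',s,-2.09,np.array([.435,.012]))
go(*c,.029,h+np.pi); go(*c,.12,h+np.pi)
```

```text
gauge yellow ctr [0.4482 0.1603] size [0.0296 0.0119] heading -2.7152 line at 0.045 [0.4073 0.1416] k 52
gauge red ctr [ 0.3939 -0.0136] size [0.0312 0.013 ] heading -2.0552 line at 0.049 [ 0.3714 -0.0572] k 29
go [7.62, -2.25, 21.96, 2.664]
go [7.65, -2.28, 12.86, 2.664]
```

jog_arm(targets=[[100, 1, -0.3, 1, 0.18], [100, 2, -0.6, 2, 0.36], [100, 3, -0.9, 3, 0.54], [100, 4, -1.2, 4, 0.72], [100, 5, -1.5, 5, 0.9], [100, 6, -1.8, 6, 1.08], [100, 7, -2.1, 7, 1.26], [100, 7.65, -2.28, 8, 1.44], [100, 7.65, -2.28, 8, 1.62], [100, 7.65, -2.28, 8, 1.8], [100, 7.65, -2.28, 8, 1.98], [100, 7.65, -2.28, 8, 2.16]])

```text
t: 20.65
tcp_pos: [0.4481, 0.1603, 0.1675]
tcp_rot: [0.895, 0.446, -0.003, 0.001]
contact_force: [0.0, -0.4, 0.2]
grip_width: 0.0855
```

jog_arm(targets=[[100, 0, 0, 0, 0.18], [100, 0, 0, 0, 0.36], [100, 0, 0, 0, 0.504], [100, 0, 0, 0, 0.504], [100, 0, 0, 0, 0.504]])

```text
t: 21.28
tcp_pos: [0.448, 0.1602, 0.1669]
tcp_rot: [0.978, 0.211, -0.004, 0.002]
contact_force: [0.6, 0.5, -0.7]
grip_width: 0.0852
```

Run:
```python
from face import *
s=snap('wrist'); print(state()['tcp_pos'],yaw()); c,h,l=gpose('yellow',s,-2.715,np.array([.448,.160])) 
go(*c,.029,h+np.pi)
```

```text
[0.44805024 0.16019265 0.16705766] 0.42363757224729115
gauge yellow ctr [0.4493 0.1606] size [0.0314 0.0111] heading -2.7159 line at 0.047 [0.4065 0.1413] k 52
go [0.24, -0.01, 13.8, -0.002]
```

jog_arm(targets=[[100, 0.15, 0, 5, 0], [100, 0.15, 0, 9, 0], [100, 0.15, 0, 12, 0], [100, 0.15, 0, 13.75, 0], [100, 0.15, 0, 13.75, 0], [20, 0.15, 0, 13.75, 0], [5, 0.15, 0, 13.75, 0], [5, 0.15, 0, 13.75, 0], [5, 0.15, 0, 13.75, 0], [5, 0.15, 0, 13.75, 0]])

```text
t: 22.58
tcp_pos: [0.4488, 0.1602, 0.0299]
tcp_rot: [0.978, 0.21, -0.003, 0.002]
contact_force: [-1.0, -1.0, 6.4]
grip_width: 0.0113
```

Run:
```python
from h import *
s=state();print(s['tcp_pos'],yaw(),s['grip_width'],s['contact_force'])
for t in [(.52,.12,.039,.8),(.55,.0,.039,2.0),(.55,-.10,.039,2.9),(.535,-.168,.039,np.pi+.04)]: go(*t)
```

```text
[0.44878195 0.1602252  0.02994456] 0.4235903251899499 0.011311087999003492 [-0.97345827 -0.98972914  6.39939096]
go [4.83, 6.6, -0.93, -0.376]
go [2.64, 18.77, -0.89, -1.576]
go [-1.48, 27.88, -0.85, -2.476]
go [-5.64, 33.47, -0.81, -2.758]
```

jog_arm(targets=[[5, 0, 0, -0.9, 0], [5, 2.4, 3.3, -0.9, -0.15], [5, 4.8, 6.6, -0.9, -0.33], [5, 4.3, 9.5, -0.9, -0.51], [5, 3.8, 12.5, -0.9, -0.69], [5, 3.3, 15.5, -0.9, -0.87], [5, 2.6, 18.8, -0.9, -1.05], [5, 1.5, 21, -0.9, -1.23], [5, 0.5, 23.5, -0.9, -1.41], [5, -0.5, 25.5, -0.9, -1.59], [5, -1.5, 27.9, -0.9, -1.77], [5, -3.5, 30.5, -0.9, -1.95]])

```text
t: 24.08
tcp_pos: [0.5427, -0.1329, 0.0402]
tcp_rot: [0.372, 0.928, -0.003, -0.001]
contact_force: [-0.3, 0.4, -1.7]
grip_width: 0.0111
```

Run:
```python
from h import *
s=state();print(s['tcp_pos'],yaw(),s['grip_width'],s['contact_force'])
go(.540,-.168,.039,np.pi+.04);go(.540,-.168,.030,np.pi+.04)
```

```text
[ 0.54267423 -0.13288493  0.04017145] 2.380044984478957 0.011119042805478712 [-0.27653481  0.35024171 -1.73457681]
go [-2.23, -2.73, 0.14, -0.802]
go [-2.23, -2.72, 1.04, -0.802]
```

jog_arm(targets=[[5, -0.5, -0.6, 0.1, -0.18], [5, -1, -1.3, 0.1, -0.36], [5, -1.6, -2, 0.1, -0.54], [5, -2.2, -2.7, 0.1, -0.72], [5, -2.2, -2.7, 0.1, -0.8], [5, -2.2, -2.7, 0.6, -0.8], [5, -2.2, -2.7, 1.03, -0.8], [5, -2.2, -2.7, 1.03, -0.8], [40, -2.2, -2.7, 1.03, -0.8], [100, -2.2, -2.7, 1.03, -0.8], [100, -2.2, -2.7, 1.03, -0.8]])

```text
t: 25.45
tcp_pos: [0.5399, -0.1676, 0.03]
tcp_rot: [-0.019, 1.0, -0.002, -0.003]
contact_force: [-0.2, -0.1, 0.5]
grip_width: 0.0655
```

jog_arm(targets=[[100, 0, 0, -5, 0], [100, 0, 0, -11, 0], [100, 0, 0, -17, 0], [100, 0, 0, -22, 0], [100, 0, 0, -22, 0], [100, 0, 0, -22, 0], [100, 0, 0, -22, 0]])

```text
t: 26.32
tcp_pos: [0.5403, -0.1667, 0.2486]
tcp_rot: [-0.019, 1.0, -0.002, -0.004]
contact_force: [-0.4, -0.2, -0.1]
grip_width: 0.085
```

Run:
```python
from face import *
s=snap('wrist'); st=state(); print(st['tcp_pos'],yaw()); save(s[0],'w7.png')
M,a=face('yellow',s); face('green',s); face('red',s)
c,h,l=gpose('yellow',s,yaw()-np.pi,np.array([.54,-.168]))
go(*c,.0297,a+np.pi); np.save('yellow.npy',np.r_[M,a]); print('shift',M-l)
```

```text
[ 0.54040826 -0.16662734  0.24864026] -3.103206477807332
face yellow mouth [ 0.6553 -0.1631] yaw 0.0363 slot w 0.0295 edge resid 0.00015 inl 54 / 54
face green mouth [0.629  0.0167] yaw -0.0493 slot w 0.029 edge resid 0.00019 inl 50 / 54
face red mouth [ 0.6433 -0.3202] yaw 0.0013 slot w 0.0293 edge resid 0.00014 inl 50 / 54
gauge yellow ctr [ 0.5387 -0.1677] size [0.031  0.0112] heading -6.2431 line at 0.047 [ 0.5856 -0.1661] k 52
go [0.02, -0.01, 21.89, 0.002]
shift [0.06966723 0.00296166]
```

View pics/w7.png

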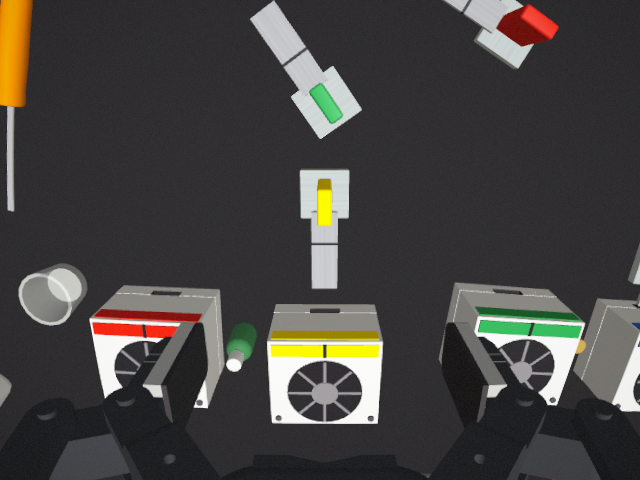

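The wrist view shows the yellow gauge at (325,195), in line with the yellow slot at (325,310). Green waits at (326,100) and red at (525,25). I regrasp yellow.

jog_arm(targets=[[100, 0, 0, 6, 0], [100, 0, 0, 12, 0], [100, 0, 0, 18, 0], [100, 0, 0, 20.5, 0], [100, 0, 0, 21.85, 0], [100, 0, 0, 21.85, 0], [100, 0, 0, 21.85, 0], [20, 0, 0, 21.85, 0], [5, 0, 0, 21.85, 0], [5, 0, 0, 21.85, 0], [5, 0, 0, 21.85, 0], [5, 0, 0, 21.85, 0]])

```text
t: 27.88
tcp_pos: [0.5389, -0.1676, 0.0303]
tcp_rot: [-0.019, 1.0, -0.002, -0.004]
contact_force: [-2.1, -0.7, 3.4]
grip_width: 0.011
```

```bash
cat > ins.py <<'E'
from h import *
def ins(M,a,l,c):
    s=state();t=s['tcp_pos'];print(t,yaw(),s['grip_width'],s['contact_force']); ex=np.array([np.cos(a),np.sin(a)]); ey=np.array([-ex[1],ex[0]])
    c=np.array(c)+ey*((t[:2]-c)@ey); print('lateral grip shift',(t[:2]-c)@ey)
    T=t[:2]+(np.array(M)-l)+.001*ex; go(*T,t[2],a+np.pi); go(*(T-.045*ex),t[2],a+np.pi)
E
python3 - <<'E'
from ins import *
ins((.6553,-.1631),.0363,np.array([.5856,-.1661]),np.array([.5387,-.1677]))
E
```

```text
[ 0.53893242 -0.16761433  0.03032558] -3.1032752995868984 0.010953826519017848 [-2.14596118 -0.70476547  3.38930838]
lateral grip shift 2.753150390194191e-18
go [-7.08, 0.03, -0.05, 0.002]
go [-2.58, 0.04, -0.02, 0.002]
```

jog_arm(targets=[[5, 0, 0, -0.1, 0], [5, -0.8, 0.03, -0.12, 0], [5, -1.6, 0.03, -0.12, 0], [5, -2.4, 0.03, -0.12, 0], [5, -3.2, 0.03, -0.12, 0], [5, -4.2, 0.03, -0.12, 0], [5, -5.2, 0.03, -0.1, 0], [5, -6.2, 0.03, -0.08, 0], [5, -7.08, 0.03, -0.07, 0], [5, -7.08, 0.03, -0.05, 0], [5, -7.08, 0.03, -0.05, 0]])

```text
t: 29.25
tcp_pos: [0.6096, -0.1645, 0.0304]
tcp_rot: [-0.019, 1.0, -0.002, -0.003]
contact_force: [0.3, 0.5, -0.5]
grip_width: 0.0113
```

jog_arm(targets=[[30, 0, 0, 0, 0], [60, 0, 0, 0, 0], [100, 0, 0, 0, 0], [100, 0, 0, 0, 0], [100, 0, 0, -5, 0], [100, 2, 0, -11, 0], [100, 4, 0, -17, 0], [100, 7, 0, -22, 0], [100, 7, 0, -22, 0], [100, 7, 0, -22, 0]])

```text
t: 30.5
tcp_pos: [0.541, -0.1667, 0.2507]
tcp_rot: [-0.019, 1.0, -0.003, -0.004]
contact_force: [-0.7, -0.8, 0.1]
grip_width: 0.0853
```

Run:
```python
from face import *
s=snap('wrist'); st=state(); print(st['tcp_pos'],yaw())
b=np.load('yellow.npy'); M,a=face('yellow',s); check('yellow',s,b[:2],b[2])
c,h,l=gpose('green',s,-2.57,np.array([.46,-.168])); go(*c,.029,h+np.pi)
gauge('red',near=(.40,0),n='top'); gauge('red',near=(.40,0),n='scene')
```

```text
[ 0.54094088 -0.16660424  0.24998699] -3.1035483247851645
face yellow mouth [ 0.6553 -0.1629] yaw 0.031 slot w -0.0245 edge resid 0.00014 inl 54 / 54
check yellow grip in mouth frame [-0.0465  0.0004] tilt 0.002 size [0.0317 0.0119]
  foot x min -0.0682 (want -.067) y [-0.0213  0.0223]
gauge green ctr [ 0.4602 -0.1692] size [0.0291 0.0112] heading -2.4939 line at 0.045 [ 0.4241 -0.1964] k 51
go [7.9, 0.14, 22.16, 2.532]
red ctr [ 0.3935 -0.0173] size [0.0254 0.0114] blade heading -2.062 ctr->blade -2.054 tip 0.0909 w 0.0259 off 0.0005
red ctr [ 0.3979 -0.0145] size [0.0329 0.0124] blade heading -2.126 ctr->blade -2.073 tip 0.0936 w 0.0284 off 0.0035
```

Yellow is in (line about -1 mm, sideways 0.4 mm). Red was knocked earlier to (0.394, -0.014). Green comes next.

jog_arm(targets=[[100, 1, 0, 1, 0.18], [100, 2, 0, 2, 0.36], [100, 3, 0, 3, 0.54], [100, 4, 0, 4, 0.72], [100, 5, 0, 5, 0.9], [100, 6, 0.1, 6, 1.08], [100, 7, 0.1, 7, 1.26], [100, 7.8, 0.14, 8, 1.44], [100, 7.8, 0.14, 8, 1.62], [100, 7.8, 0.14, 8, 1.8], [100, 7.8, 0.14, 8, 1.98], [100, 7.8, 0.14, 8, 2.16]])

```text
t: 32.15
tcp_pos: [0.4622, -0.1677, 0.1692]
tcp_rot: [0.874, 0.486, -0.005, -0.001]
contact_force: [-0.5, 1.2, -1.0]
grip_width: 0.0851
```

jog_arm(targets=[[100, 0, 0, 0, 0.18], [100, 0, 0, 0, 0.37], [100, 0, 0, 0, 0.37], [100, 0, 0, 0, 0.37]])

```text
t: 32.65
tcp_pos: [0.4622, -0.1674, 0.1686]
tcp_rot: [0.948, 0.319, -0.006, -0.001]
contact_force: [0.2, 0.4, 0.4]
grip_width: 0.0855
```

Run:
```python
from face import *
s=snap('wrist'); print(state()['tcp_pos'],yaw()); c,h,l=gpose('green',s,-2.494,np.array([.460,-.169])) 
go(*c,.029,h+np.pi)
```

```text
[ 0.46219374 -0.16751354  0.16877415] 0.6489723079138361
gauge green ctr [ 0.4611 -0.1683] size [0.0306 0.011 ] heading -2.4925 line at 0.047 [ 0.4236 -0.1966] k 51
go [0.01, 0.07, 13.98, -0.0]
```

jog_arm(targets=[[100, 0, 0.07, 5, 0], [100, 0, 0.07, 9, 0], [100, 0, 0.07, 12, 0], [100, 0, 0.07, 13.9, 0], [100, 0, 0.07, 13.9, 0], [20, 0, 0.07, 13.9, 0], [5, 0, 0.07, 13.9, 0], [5, 0, 0.07, 13.9, 0], [5, 0, 0.07, 13.9, 0], [5, 0, 0.07, 13.9, 0]])

```text
t: 33.95
tcp_pos: [0.4613, -0.1686, 0.0303]
tcp_rot: [0.948, 0.319, -0.005, -0.0]
contact_force: [-0.6, -0.3, 4.2]
grip_width: 0.0114
```

Run:
```python
from h import *
s=state();print(s['tcp_pos'],yaw(),s['grip_width'],s['contact_force'])
y=np.pi-.05
for t in [(.47,-.08,.039,1.2),(.51,.02,.039,2.5),(.512,.0225,.039,y),(.512,.0225,.030,y)]: go(*t)
```

```text
[ 0.4613067  -0.16858047  0.03027429] 0.6490068819910202 0.011352153114579868 [-0.56712291 -0.30722105  4.24694496]
go [6.04, -6.54, -0.91, -0.551]
go [15.27, -12.09, -0.97, -1.851]
go [15.58, -12.16, -0.98, -2.443]
go [15.59, -12.16, -0.08, -2.443]
```

jog_arm(targets=[[5, 0, 0, -0.9, 0], [5, 1.5, -1.7, -0.9, -0.15], [5, 3, -3.3, -0.9, -0.33], [5, 4.5, -4.9, -0.9, -0.51], [5, 6, -6.5, -0.9, -0.69], [5, 8, -7.7, -0.9, -0.87], [5, 10, -8.8, -0.95, -1.05], [5, 12, -10, -0.95, -1.23], [5, 13.5, -11, -0.95, -1.41], [5, 15, -12, -0.95, -1.59], [5, 15.6, -12.2, -0.95, -1.77], [5, 15.6, -12.2, -0.95, -1.95]])

```text
t: 35.45
tcp_pos: [0.5124, 0.0234, 0.0393]
tcp_rot: [0.265, 0.964, -0.003, -0.004]
contact_force: [0.1, -0.4, -1.8]
grip_width: 0.0116
```

Run:
```python
from h import *
s=state();print(s['tcp_pos'],yaw(),s['grip_width'],s['contact_force'])
y=np.pi-.05
for t in [(.512,.0225,.0305,y)]: go(*t)
```

```text
[0.51238071 0.02337311 0.03931221] 2.605549770974755 0.011603695715327727 [ 0.1235249  -0.35952218 -1.82167399]
go [-0.02, -0.09, 0.88, -0.486]
```

jog_arm(targets=[[5, 0, -0.09, 0, -0.17], [5, 0, -0.09, 0, -0.34], [5, 0, -0.09, 0, -0.486], [5, 0, -0.09, 0, -0.486], [5, 0, -0.09, 0.5, -0.486], [5, 0, -0.09, 0.88, -0.486], [5, 0, -0.09, 0.88, -0.486], [40, 0, -0.09, 0.88, -0.486], [100, 0, -0.09, 0.88, -0.486], [100, 0, -0.09, 0.88, -0.486]])

```text
t: 36.7
tcp_pos: [0.5118, 0.0226, 0.0304]
tcp_rot: [0.025, 1.0, -0.002, -0.005]
contact_force: [-0.0, -0.4, 0.3]
grip_width: 0.0657
```

jog_arm(targets=[[100, 0, 0, -5, 0], [100, 0, 0, -11, 0], [100, 0, 0, -17, 0], [100, 0, 0, -22, 0], [100, 0, 0, -22, 0], [100, 0, 0, -22, 0], [100, 0, 0, -22, 0]])

```text
t: 37.58
tcp_pos: [0.5133, 0.0229, 0.2492]
tcp_rot: [0.025, 1.0, -0.002, -0.006]
contact_force: [0.4, -0.2, -0.1]
grip_width: 0.0853
```

Run:
```python
from face import *
s=snap('wrist'); st=state(); print(st['tcp_pos'],yaw())
M,a=face('green',s)
c,h,l=gpose('green',s,yaw()-np.pi,np.array([.512,.0225]))
go(*c,.0297,a+np.pi); np.save('green.npy',np.r_[M,a]); ex=np.array([np.cos(a),np.sin(a)]); d=M-l; print('shift',d,'along',d@ex,'lat',d@[-ex[1],ex[0]])
gpose('red',s,-2.055,np.array([.394,-.015]))
```

```text
[0.51343078 0.02302617 0.24927981] 3.091570740168608
face green mouth [0.6288 0.0154] yaw -0.0508 slot w 0.0295 edge resid 0.00019 inl 54 / 54
gauge green ctr [0.5114 0.0226] size [0.0104 0.0302] heading -0.0529 line at 0.047 [0.5583 0.0199] k 52
go [-0.05, 0.02, 21.96, 0.001]
shift [ 0.07046522 -0.00450122] along 0.07060286350104099 lat -0.0009183523033154388
gauge red ctr [ 0.3935 -0.016 ] size [0.0308 0.012 ] heading -2.0564 line at 0.046 [ 0.3718 -0.0566] k 52
```

jog_arm(targets=[[100, -0.05, 0, 6, 0], [100, -0.05, 0, 12, 0], [100, -0.05, 0, 18, 0], [100, -0.05, 0, 20.5, 0], [100, -0.05, 0, 21.9, 0], [100, -0.05, 0, 21.9, 0], [100, -0.05, 0, 21.9, 0], [20, -0.05, 0, 21.9, 0], [5, -0.05, 0, 21.9, 0], [5, -0.05, 0, 21.9, 0], [5, -0.05, 0, 21.9, 0], [5, -0.05, 0, 21.9, 0]])

```text
t: 39.12
tcp_pos: [0.5114, 0.0224, 0.0305]
tcp_rot: [0.025, 1.0, -0.002, -0.006]
contact_force: [-1.1, -0.8, 4.1]
grip_width: 0.0113
```

Run:
```python
from ins import *
ins((.6288,.0154),-.0508,np.array([.5583,.0199]),np.array([.5114,.0226]))
```

```text
[0.51143387 0.0224355  0.03052085] 3.091568716447033 0.011288016064479489 [-1.09899793 -0.79918429  4.05742817]
lateral grip shift 1.5330670929884705e-18
go [-7.16, -0.1, -0.08, 0.001]
go [-2.66, -0.09, -0.03, 0.001]
```

jog_arm(targets=[[5, 0, 0, -0.1, 0], [5, -0.8, -0.1, -0.11, 0], [5, -1.6, -0.1, -0.12, 0], [5, -2.4, -0.1, -0.13, 0], [5, -3.2, -0.1, -0.13, 0], [5, -4.2, -0.1, -0.13, 0], [5, -5.2, -0.1, -0.12, 0], [5, -6.2, -0.1, -0.11, 0], [5, -7.16, -0.1, -0.1, 0], [5, -7.16, -0.1, -0.08, 0], [5, -7.16, -0.1, -0.08, 0]])

```text
t: 40.5
tcp_pos: [0.5828, 0.0179, 0.0306]
tcp_rot: [0.025, 1.0, -0.002, -0.006]
contact_force: [0.2, 0.3, -0.3]
grip_width: 0.0112
```

jog_arm(targets=[[30, 0, 0, 0, 0], [60, 0, 0, 0, 0], [100, 0, 0, 0, 0], [100, 0, 0, 0, 0], [100, 0, 0, -5, 0], [100, 2, 0, -11, 0], [100, 4, 0, -17, 0], [100, 7, 0, -22, 0], [100, 7, 0, -22, 0], [100, 7, 0, -22, 0]])

```text
t: 41.75
tcp_pos: [0.5154, 0.0214, 0.2511]
tcp_rot: [0.025, 1.0, -0.002, -0.005]
contact_force: [-0.2, 0.1, -0.2]
grip_width: 0.0853
```

Run:
```python
from face import *
s=snap('wrist'); st=state(); print(st['tcp_pos'],yaw()); save(s[0],'w8.png')
b=np.load('green.npy'); M,a=face('green',s); check('green',s,b[:2],b[2])
c,h,l=gpose('red',s,-2.056,np.array([.394,-.015])); go(*c,.029,h+np.pi); go(.43,-.02,.12,h+np.pi)
for c in ('blue','yellow'):
    b=np.load(c+'.npy'); check(c,s,b[:2],b[2])
```

```text
[0.51536554 0.02141945 0.25050375] 3.0909975587087386
face green mouth [0.6285 0.0157] yaw -0.0475 slot w -0.024 edge resid 6e-05 inl 54 / 54
check green grip in mouth frame [-0.0467  0.0005] tilt -0.005 size [0.011  0.0308]
  foot x min -0.0681 (want -.067) y [-0.0215  0.0222]
gauge red ctr [ 0.3936 -0.0161] size [0.0308 0.0121] heading -2.0556 line at 0.046 [ 0.3718 -0.0566] k 52
go [11.7, -4.27, 22.31, 2.005]
go [8.16, -4.52, 13.17, 2.005]
check blue grip in mouth frame [-0.0472 -0.0016] tilt -0.018 size [0.0147 0.0316]
  foot x min -0.069 (want -.067) y [-0.0234  0.0222]
check yellow grip in mouth frame [-0.0465  0.0024] tilt -0.011 size [0.0319 0.0163]
  foot x min -0.0684 (want -.067) y [-0.0219  0.0238]
```

View pics/w8.png

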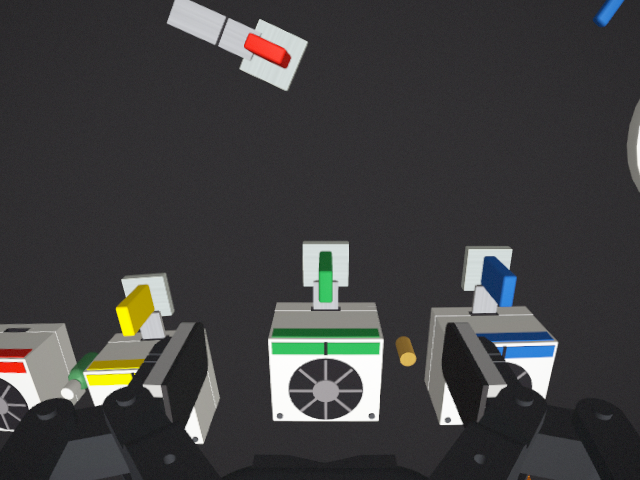

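The wrist view shows the blue (490,265), green (326,262) and yellow (148,292) gauges seated in their slots; red lies at (268,50). Red is at radius 0.394, just inside the stated reach, so I test how close I can get.

jog_arm(targets=[[100, 1, -0.5, 1, 0.18], [100, 2, -1, 2, 0.36], [100, 3, -1.5, 3, 0.54], [100, 4, -2, 4, 0.72], [100, 5, -2.5, 5, 0.9], [100, 6, -3, 6, 1.08], [100, 7, -3.5, 7, 1.26], [100, 8, -4, 8, 1.44], [100, 9, -4.1, 8, 1.62], [100, 10, -4.2, 8, 1.8], [100, 11, -4.25, 8, 2.0], [100, 11.7, -4.27, 8, 2.0]])

```text
t: 43.3
tcp_pos: [0.3947, -0.0156, 0.1712]
tcp_rot: [0.855, 0.519, -0.007, -0.002]
contact_force: [0.6, 0.0, -0.5]
grip_width: 0.0854
```

Run:
```python
from face import *
s=snap('wrist'); print(state()['tcp_pos'],yaw(),state()['joints'],R.from_quat(state()['tcp_rot']).as_matrix()[:,2]); c,h,l=gpose('red',s,-2.056,np.array([.394,-.016])) 
go(*c,.030,h+np.pi); go(*c,.08,h+np.pi)
```

```text
[ 0.39386752 -0.01560395  0.17129185] 1.0943073051376677 [ 0.39348154  0.30639965 -0.60669934  2.19545281  0.26364195  0.72482578
 -0.86968339] [-0.01487844 -0.00372825 -0.99988236]
gauge red ctr [ 0.3936 -0.0152] size [0.0308 0.0111] heading -2.0545 line at 0.032 [ 0.3784 -0.0433] k 49
go [0.17, 0.12, 14.13, 0.007]
go [0.12, 0.06, 9.13, 0.007]
```

jog_arm(targets=[[100, 0.1, 0.1, 3, 0], [100, 0.1, 0.1, 6, 0], [100, 0.1, 0.1, 8, 0], [100, 0.1, 0.1, 9, 0], [100, 0.1, 0.1, 9, 0]])

```text
t: 43.98
tcp_pos: [0.3937, -0.0153, 0.0808]
tcp_rot: [0.853, 0.521, -0.008, -0.003]
contact_force: [-0.1, 0.4, -0.2]
grip_width: 0.0857
```

Run:
```python
from h import *
s=state(); print(s['tcp_pos'],yaw(),s['joints'],R.from_quat(s['tcp_rot']).as_matrix()[:,2])
go(.3936,-.0152,.030,1.087)
```

```text
[ 0.39373267 -0.01534767  0.08079507] 1.0962965009210701 [ 0.26043379  0.46709553 -0.47435991  2.30677141  0.46814429  0.47480553
 -1.07010399] [-0.01626466 -0.00344065 -0.9998618 ]
go [0.06, 0.05, 5.08, 0.009]
```

jog_arm(targets=[[100, 0.06, 0.05, 2, 0.01], [100, 0.06, 0.05, 3.5, 0.01], [100, 0.06, 0.05, 4.5, 0.01], [100, 0.06, 0.05, 5.05, 0.01], [100, 0.06, 0.05, 5.05, 0.01], [20, 0.06, 0.05, 5.05, 0.01], [5, 0.06, 0.05, 5.05, 0.01], [5, 0.06, 0.05, 5.05, 0.01], [5, 0.06, 0.05, 5.05, 0.01], [5, 0.06, 0.05, 5.05, 0.01]])

```text
t: 45.22
tcp_pos: [0.394, -0.0154, 0.0306]
tcp_rot: [0.856, 0.517, -0.008, -0.002]
contact_force: [-0.8, -1.3, 5.8]
grip_width: 0.0115
```

Run:
```python
from h import *
s=state(); print(s['tcp_pos'],yaw(),s['joints'],s['grip_width'],s['contact_force'])
y=np.pi
for t in [(.45,-.06,.039,1.1),(.46,-.18,.039,1.8),(.49,-.28,.039,2.6),(.527,-.320,.039,y),(.527,-.32,.0305,y)]: go(*t)
```

```text
[ 0.39398226 -0.01535335  0.03060949] 1.0862224869352421 [ 0.14811669  0.56492165 -0.33082555  2.35376636  0.59961298  0.31621684
 -1.19780222] 0.011505536381114737 [-0.84652913 -1.32361693  5.8268467 ]
go [-1.35, 7.03, -0.91, -0.014]
go [-11.5, 13.5, -0.88, -0.714]
go [-18.95, 20.82, -0.89, -1.514]
go [-20.77, 25.95, -0.93, -2.055]
go [-20.76, 25.96, -0.08, -2.055]
```

jog_arm(targets=[[5, 0, 0, -0.9, 0], [5, -0.6, 3.5, -0.9, 0], [5, -1.4, 7, -0.9, -0.15], [5, -4, 8.6, -0.9, -0.33], [5, -6.5, 10.2, -0.9, -0.51], [5, -9, 11.9, -0.9, -0.69], [5, -11.5, 13.5, -0.9, -0.87], [5, -13.4, 15.3, -0.9, -1.05], [5, -15.3, 17.2, -0.9, -1.23], [5, -17.1, 19, -0.9, -1.41], [5, -19, 20.8, -0.9, -1.59], [5, -19.8, 23.5, -0.9, -1.77]])

```text
t: 46.72
tcp_pos: [0.5085, -0.3018, 0.0392]
tcp_rot: [0.14, 0.99, -0.003, -0.008]
contact_force: [1.4, 0.5, -1.7]
grip_width: 0.0111
```

Run:
```python
from h import *
s=state(); print(s['tcp_pos'],yaw(),s['grip_width'],s['contact_force'])
y=np.pi
for t in [(.527,-.320,.039,y),(.527,-.32,.0305,y)]: go(*t)
```

```text
[ 0.50849639 -0.30184752  0.03915941] 2.860338512025356 0.011138319170604686 [ 1.37954216  0.53482469 -1.74282949]
go [-2.28, -1.23, -0.01, -0.281]
go [-2.29, -1.22, 0.84, -0.281]
```

jog_arm(targets=[[5, -0.8, -0.4, 0, -0.12], [5, -1.6, -0.8, 0, -0.24], [5, -2.3, -1.2, 0, -0.281], [5, -2.3, -1.2, 0, -0.281], [5, -2.3, -1.2, 0.5, -0.281], [5, -2.3, -1.2, 0.84, -0.281], [5, -2.3, -1.2, 0.84, -0.281], [40, -2.3, -1.2, 0.84, -0.281], [100, -2.3, -1.2, 0.84, -0.281], [100, -2.3, -1.2, 0.84, -0.281]])

```text
t: 47.98
tcp_pos: [0.5271, -0.3197, 0.0304]
tcp_rot: [0.0, 1.0, -0.002, -0.009]
contact_force: [0.0, 0.2, 0.1]
grip_width: 0.0653
```

jog_arm(targets=[[100, 0, 0, -5, 0], [100, 0, 0, -11, 0], [100, 0, 0, -17, 0], [100, 0, 0, -22, 0], [100, 0, 0, -22, 0], [100, 0, 0, -22, 0], [100, 0, 0, -22, 0]])

```text
t: 48.85
tcp_pos: [0.5302, -0.319, 0.2488]
tcp_rot: [0.0, 1.0, -0.002, -0.01]
contact_force: [-0.2, -0.5, -0.9]
grip_width: 0.0857
```

Run:
```python
from face import *
s=snap('wrist'); st=state(); print(st['tcp_pos'],yaw())
M,a=face('red',s)
c,h,l=gpose('red',s,yaw()-np.pi,np.array([.527,-.320]))
go(*c,.0300,a+np.pi); np.save('red.npy',np.r_[M,a]); ex=np.array([np.cos(a),np.sin(a)]); d=M-l; print('shift',d,'along',d@ex,'lat',d@[-ex[1],ex[0]])
```

```text
[ 0.530311   -0.31892462  0.24890706] 3.1414148704266536
face red mouth [ 0.6438 -0.3196] yaw -0.0 slot w 0.0295 edge resid 0.0 inl 54 / 54
gauge red ctr [ 0.5262 -0.3197] size [0.0309 0.0111] heading 0.0003 line at 0.047 [ 0.5732 -0.3196] k 52
go [-0.02, -0.01, 21.89, -0.0]
shift [ 7.05058825e-02 -3.30949604e-05] along 0.07050588246229095 lat -3.3094960393276115e-05
```

jog_arm(targets=[[100, 0, 0, 6, 0], [100, 0, 0, 12, 0], [100, 0, 0, 18, 0], [100, 0, 0, 20.5, 0], [100, 0, 0, 21.85, 0], [100, 0, 0, 21.85, 0], [100, 0, 0, 21.85, 0], [20, 0, 0, 21.85, 0], [5, 0, 0, 21.85, 0], [5, 0, 0, 21.85, 0], [5, 0, 0, 21.85, 0], [5, 0, 0, 21.85, 0]])

```text
t: 50.4
tcp_pos: [0.5262, -0.3196, 0.0307]
tcp_rot: [0.0, 1.0, -0.002, -0.01]
contact_force: [0.2, 0.3, 2.5]
grip_width: 0.0117
```

Run:
```python
from ins import *
ins((.6438,-.3196),0,np.array([.5732,-.3196]),np.array([.5262,-.3197]))
```

```text
[ 0.52619643 -0.31964927  0.03067226] 3.141370409160803 0.011718648654201398 [0.22861067 0.32718101 2.53289323]
lateral grip shift 0.0
go [-7.16, 0.0, -0.14, -0.0]
go [-2.66, 0.0, -0.05, -0.0]
```

jog_arm(targets=[[5, 0, 0, -0.1, 0], [5, -0.8, 0, -0.12, 0], [5, -1.6, 0, -0.13, 0], [5, -2.4, 0, -0.15, 0], [5, -3.2, 0, -0.16, 0], [5, -4.2, 0, -0.17, 0], [5, -5.2, 0, -0.17, 0], [5, -6.2, 0, -0.17, 0], [5, -7.16, 0, -0.16, 0], [5, -7.16, 0, -0.14, 0], [5, -7.16, 0, -0.14, 0]])

```text
t: 51.78
tcp_pos: [0.5978, -0.3195, 0.0307]
tcp_rot: [0.0, 1.0, -0.002, -0.01]
contact_force: [0.3, 0.2, -0.4]
grip_width: 0.011
```

jog_arm(targets=[[30, 0, 0, 0, 0], [60, 0, 0, 0, 0], [100, 0, 0, 0, 0], [100, 0, 0, 0, 0], [100, 0, 0, -5, 0], [100, 2, 0, -11, 0], [100, 4, 0, -17, 0], [100, 7, 0, -22, 0], [100, 7, 0, -22, 0], [100, 7, 0, -22, 0]])

```text
t: 53.02
tcp_pos: [0.5317, -0.3192, 0.2518]
tcp_rot: [0.0, 1.0, -0.002, -0.01]
contact_force: [0.2, -0.9, -0.5]
grip_width: 0.0854
```

Run:
```python
from face import *
s=snap('wrist'); print(state()['tcp_pos'],yaw())
b=np.load('red.npy'); check('red',s,b[:2],b[2])
for n in ('top','scene'):
    t=snap(n); print(n)
    if n=='top': save(t[0][150:300,210:480],'t9.png',2.9)
    for c in ('blue','green','yellow','red'):
        b=np.load(c+'.npy')
        try: check(c,t,b[:2],b[2])
        except Exception as e: print(c,e)
go(.55,.10,.36,2.3)
```

```text
[ 0.53167411 -0.31905004  0.25101666] 3.141361214422779
check red grip in mouth frame [-0.0465  0.0003] tilt -0.0 size [0.0119 0.0315]
  foot x min -0.0687 (want -.067) y [-0.0216  0.0222]
top
check blue grip in mouth frame [-0.0451 -0.0006] tilt 0.085 size [0.027  0.0088]
  foot x min -0.0673 (want -.067) y [-0.0224  0.0225]
check green grip in mouth frame [-0.0459 -0.0021] tilt 0.069 size [0.0238 0.0058]
  foot x min -0.0668 (want -.067) y [-0.0211  0.0224]
check yellow grip in mouth frame [-0.0497  0.0057] tilt 0.36 size [0.0225 0.0081]
  foot x min -0.0666 (want -.067) y [-0.0199  0.0231]
check red grip in mouth frame [-0.6438  0.3196] tilt 0.0 size [0. 0.]
  foot x min -0.0679 (want -.067) y [-0.0202  0.0218]
scene
check blue grip in mouth frame [-0.0427  0.0019] tilt 0.057 size [0.0287 0.0105]
  foot x min -0.0649 (want -.067) y [-0.0222  0.0234]
check green grip in mouth frame [-0.0412  0.0027] tilt 0.05 size [0.0113 0.0259]
  foot x min -0.0631 (want -.067) y [-0.0179  0.0246]
check yellow grip in mouth frame [-0.0427  0.0048] tilt -0.051 size [0.0136 0.0298]
  foot x min -0.0636 (want -.067) y [-0.0167  0.0266]
check red grip in mouth frame [-0.0427  0.0034] tilt 0.083 size [0.0312 0.0138]
  foot x min -0.0652 (want -.067) y [-0.0186  0.0274]
go [-1.6, 41.85, -11.06, 0.842]
```

View pics/t9.png

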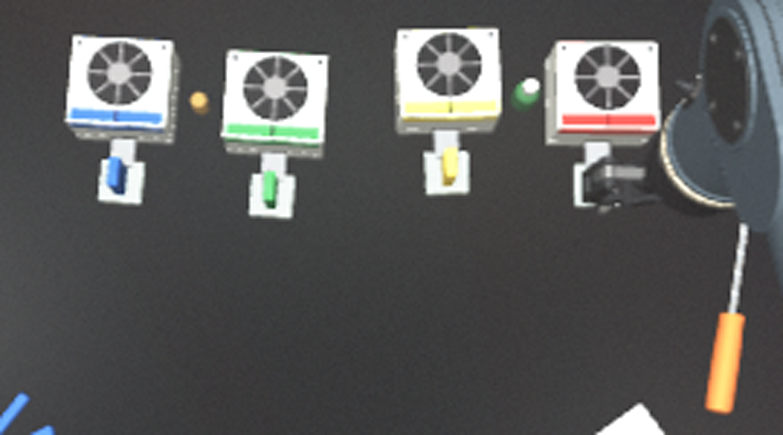

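All four gauges are in their slots in the top view: blue (120,175), green (272,190), yellow (447,170), red (592,180). Wrist and fixed cameras agree within about 2-4 mm. Next I return to the knob.

Run:
```python
from h import *
go(.55,-.05,.36,3.3); go(.55,.2,.36,3.577); go(.5648,.4302,.345,3.577)
```

```text
go [-1.59, 26.85, -11.03, -0.158]
go [-1.6, 51.85, -11.08, -0.435]
go [-3.12, 74.87, -9.65, -0.435]
```

jog_arm(targets=[[100, 0, 2, -5, 0], [100, -0.4, 6, -9, 0], [100, -0.8, 11, -11, -0.05], [100, -1.2, 17, -11, -0.1], [100, -1.6, 23, -11, -0.15], [100, -1.6, 29, -11, -0.2], [100, -1.6, 35, -11, -0.25], [100, -1.6, 41, -11, -0.3], [100, -1.6, 47, -11, -0.35], [100, -1.8, 53, -11, -0.4], [100, -2.2, 59, -10.5, -0.435], [100, -2.6, 65, -10, -0.435]])

```text
t: 54.68
tcp_pos: [0.5598, 0.3335, 0.3471]
tcp_rot: [-0.216, 0.976, 0.001, -0.011]
contact_force: [1.4, 0.7, -0.1]
grip_width: 0.0856
```

Run:
```python
from h import *
go(.5646,.4299,.345,3.577)
```

```text
go [-4.5, 8.53, 0.17, 0.0]
```

jog_arm(targets=[[100, -1.5, 3, 0, 0], [100, -3, 6, 0.1, 0], [100, -4.5, 8.5, 0.17, 0], [100, -4.5, 8.5, 0.17, 0], [100, -4.5, 8.5, 0.17, 0]])

```text
t: 55.3
tcp_pos: [0.5648, 0.4293, 0.3441]
tcp_rot: [-0.216, 0.976, 0.001, -0.012]
contact_force: [0.9, 1.0, -0.3]
grip_width: 0.0852
```

Run:
```python
from h import *
p,d,m=snap('wrist'); s=state(); print(s['tcp_pos'],yaw(),R.from_quat(s['tcp_rot']).as_matrix()[:,2])
print(proj(m,[[.5646,.4302,.257],[.474,.388,.201]])); save(p[150:400,150:500],'w10.png',1.5)
go(.5648,.4302,.231,-2.716)
```

```text
[0.56509964 0.42875693 0.3444505 ] -2.7064990818034955 [-0.02306505 -0.00359409 -0.99972751]
[[324.5581141  255.52016831]
 [323.77721532  75.63004943]]
go [-0.29, 0.07, 11.34, 0.01]
```

View pics/w10.png

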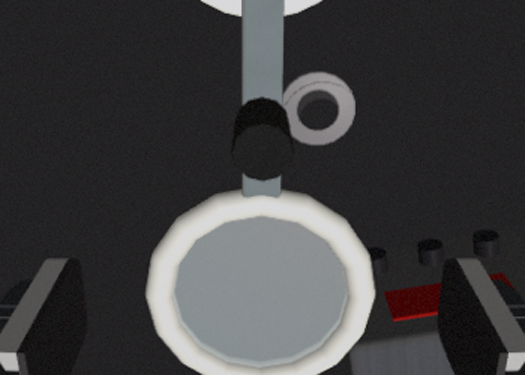

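The crop shows the knob top at (263,153), exactly where it was predicted. I descend, grip, then swing along the arc.

jog_arm(targets=[[100, -0.29, 0.07, 4, 0], [100, -0.29, 0.07, 8, 0], [100, -0.29, 0.07, 10, 0], [100, -0.29, 0.07, 11.3, 0], [100, -0.29, 0.07, 11.3, 0], [20, -0.29, 0.07, 11.3, 0], [20, -0.29, 0.07, 11.3, 0], [15, -0.29, 0.07, 11.3, 0], [15, -0.29, 0.07, 11.3, 0], [15, -0.29, 0.07, 11.3, 0], [15, -0.29, 0.07, 11.3, 0]], newtons=30)

```text
t: 56.72
tcp_pos: [0.5648, 0.4304, 0.232]
tcp_rot: [-0.216, 0.976, 0.001, -0.011]
contact_force: [-1.0, -0.7, 6.4]
grip_width: 0.0234
```

Run:
```python
from h import *
s=state();print(s['tcp_pos'],yaw(),s['grip_width'],s['contact_force'])
b=np.array([.474,.388]); v=s['tcp_pos'][:2]-b; r=np.hypot(*v);a0=np.arctan2(v[1],v[0]); print(r,a0); y0=yaw()
for a in np.linspace(a0,-.872,12)[1:]: go(*(b+r*np.array([np.cos(a),np.sin(a)])),s['tcp_pos'][2],y0+a-a0,s)
```

```text
[0.56484638 0.43040412 0.23199305] -2.7064265518247956 0.023400796747282075 [-0.98692575 -0.72149795  6.44777249]
0.10025554705928545 0.43670976883253365
go [0.07, -1.19, -0.01, 0.119]
go [0.28, -2.36, -0.01, 0.238]
go [0.63, -3.5, -0.01, 0.357]
go [1.11, -4.59, -0.01, 0.476]
go [1.71, -5.62, -0.0, 0.595]
go [2.44, -6.57, 0.01, 0.714]
go [3.27, -7.42, 0.02, 0.833]
go [4.19, -8.17, 0.04, 0.952]
go [5.2, -8.81, 0.05, 1.071]
go [6.28, -9.32, 0.07, 1.19]
go [7.41, -9.7, 0.1, 1.309]
```

jog_arm(targets=[[15, 0.07, -1.19, 0, 0.119], [15, 0.28, -2.36, 0, 0.238], [15, 0.63, -3.5, 0, 0.357], [15, 1.11, -4.59, 0, 0.476], [15, 1.71, -5.62, 0, 0.595], [15, 2.44, -6.57, 0, 0.714], [15, 3.27, -7.42, 0.02, 0.833], [15, 4.19, -8.17, 0.04, 0.952], [15, 5.2, -8.81, 0.05, 1.071], [15, 6.28, -9.32, 0.07, 1.19], [15, 7.41, -9.7, 0.1, 1.309], [15, 7.41, -9.7, 0.1, 1.309]])

```text
t: 58.22
tcp_pos: [0.5384, 0.31, 0.2319]
tcp_rot: [0.423, 0.906, -0.007, -0.009]
contact_force: [-1.3, -5.0, 0.3]
grip_width: 0.0231
```

jog_arm(targets=[[15, 0, 0, 0, 0], [15, 0, 0, 0, 0]])

```text
t: 58.48
tcp_pos: [0.5385, 0.3102, 0.2319]
tcp_rot: [0.423, 0.906, -0.007, -0.009]
contact_force: [-0.7, -3.9, 3.3]
grip_width: 0.0234
```

```bash
python3 - <<'E'
from h import *
s=state();print(s['tcp_pos'],yaw(),s['grip_width'],s['contact_force'])
b=np.array([.474,.388]); v=s['tcp_pos'][:2]-b; print(np.hypot(*v),np.arctan2(v[1],v[0]))
p,d,m=snap('wrist'); save(p[0:300,150:500],'w11.png',1.4)
E
python3 o.py
```

```text
[0.53851474 0.31015214 0.23188373] 2.2685132564374557 0.0233646813818441 [-0.67098662 -3.92869799  3.28226184]
0.10110608955604483 -0.8787818658810742
blue 774 [0.5174904 0.4098273] az line dir 0.4433200163756945 az from base 0.46515674741157803
```

View pics/w11.png

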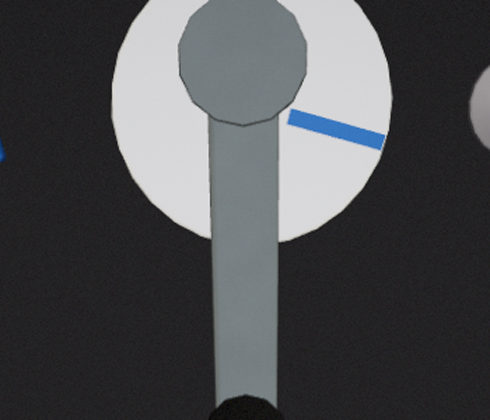

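The arm hides the orange line. The blue line at (290,117)-(383,142) puts the joint at about 1.41-1.43, within 1.32-1.48. I release and rise.

jog_arm(targets=[[30, 0, 0, 0, 0], [60, 0, 0, 0, 0], [100, 0, 0, 0, 0], [100, 0, 0, 0, 0], [100, 0, 0, -4, 0], [100, 0, 0, -8, 0], [100, 0, 0, -12, 0], [100, 0, 0, -16, 0], [100, 0, 0, -16, 0], [100, 0, 0, -16, 0]])

```text
t: 59.82
tcp_pos: [0.542, 0.3107, 0.3912]
tcp_rot: [0.423, 0.906, -0.007, -0.009]
contact_force: [0.4, -0.1, -1.6]
grip_width: 0.0852
```

```bash
python3 - <<'E'
from face import *
from mag import mag
print(state()['tcp_pos'],state()['contact_force'])
mag('scene'); mag('top'); 
for n in ('scene','top'):
    t=snap(n); save(t[0],n+'9.png'); print(n)
    for c in ('blue','green','yellow','red'):
        b=np.load(c+'.npy'); 
        try: check(c,t,b[:2],b[2])
        except Exception as e: print(c,e)
p,d,m=snap('wrist'); g=p
E
python3 o.py
```

```text
[0.54197449 0.31073259 0.39121212] [ 0.42271407 -0.13456992 -1.58475883]
scene base [0.4743 0.3877] 0.0809 lens [0.5974 0.2434] 0.0576 knob n 101 [0.5406 0.3136 0.2518] ztop 0.255
 az arm -0.865 knob -0.841 {'blue': (array([0.392, 0.324]), np.float64(-2.482)), 'yellow': (array([0.508, 0.35 ]), np.float64(-0.845))}
top base [0.6237 0.1777] 0.0508 lens [0. 0.] 0.0 knob n 0  ztop 
 az arm -2.864 knob  {'blue': (array([0.566, 0.185]), np.float64(3.014))}
scene
check blue grip in mouth frame [-0.0312  0.002 ] tilt 0.427 size [0.0091 0.0088]
  foot x min -0.0496 (want -.067) y [-0.0223  0.0221]
check green grip in mouth frame [-0.0428  0.0025] tilt -0.011 size [0.0105 0.026 ]
  foot x min -0.0631 (want -.067) y [-0.0179  0.0244]
check yellow grip in mouth frame [-0.0427  0.0037] tilt 0.016 size [0.0294 0.0125]
  foot x min -0.0636 (want -.067) y [-0.0177  0.0266]
check red grip in mouth frame [-0.0438  0.0043] tilt -0.034 size [0.0141 0.029 ]
  foot x min -0.0652 (want -.067) y [-0.0186  0.0268]
top
check blue grip in mouth frame [-0.0451 -0.0017] tilt 0.059 size [0.0269 0.0118]
  foot x min -0.0673 (want -.067) y [-0.0225  0.0221]
check green grip in mouth frame [-0.0459 -0.0021] tilt 0.069 size [0.0238 0.0058]
  foot x min -0.0663 (want -.067) y [-0.0211  0.0224]
check yellow grip in mouth frame [-0.0497  0.0057] tilt 0.36 size [0.0225 0.0081]
  foot x min -0.0673 (want -.067) y [-0.02    0.0228]
check red grip in mouth frame [-0.0455  0.0022] tilt -0.02 size [0.0115 0.0299]
  foot x min -0.0654 (want -.067) y [-0.0208  0.0218]
blue 348 [0.51787454 0.40970308] az line dir 0.44146623753404934 az from base 0.459368260686039
```

View pics/scene9.png

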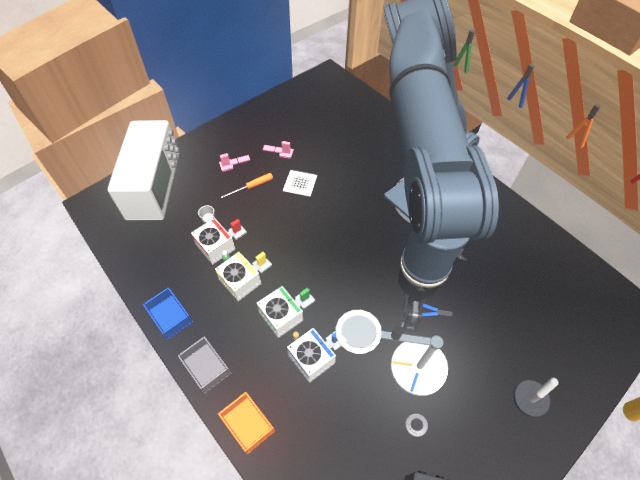

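All four gauges are still in; in this view the lens partly hides the blue one, and the top view confirms it. By the lens the arm is at -0.865, joint about 1.40, and the gripper is clear. I hand in.

```bash
python3 -c "
from workcell import order; print(order.finish_job())"
```

```text
the job is handed in; nothing more can be done
None
```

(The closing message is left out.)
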